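Load the double-latched takeaway carrier and ring for the runner

ROBOT

A 6-joint arm with a two-finger parallel gripper is mounted at the origin on the work surface. World frame = base frame: x ahead of the robot, y to its left, z up, the work surface at z = 0. Lengths are in mm, angles in rad, forces in N, time in s.
With the tool pointing down it reaches from about 375 to 925 mm from the base axis. Payload 5.7 kg.
Tool frame: the origin (TCP) lies at the very end of the fingers, on their centre line; the grasp point (between the pads) lies 19 mm behind it; z points along the fingers, y is the direction in which the jaws open and shut (so a half turn about z gives the same grasp; the last joint's range is limited). The gripper opens to 88 mm and grips with 3 to 60 N. Pads are 20 mm wide; open, the fingers measure 115 mm over their backs; the gripper's body (75 mm by 178 mm) begins 61 mm behind the grasp point.
Start: joints at [1.192, 0.359, 1.51, -0, 1.272, -0.115], TCP at [156.444, 579.213, 222.623] pointing down, gripper open.
Joint ranges: [-2.97, 2.97], [-1.01, 2.36], [0.21, 2.38], [-0.96, 4.11], [0.2, 2.71], [-2.98, 2.98]. Speed limits (rad/s): [2.39, 2.39, 3.14, 3.14, 3.14, 3.14].

INTERFACE

Orientations are given as a unit quaternion [x, y, z, w].
In Python, from station import robot, optics, order gives the robot as it stands.
- The arm moves only by the tool drive_tool, never from a script. Its argument "deltas" is a list of rows, each a list of 7 numbers: the gripper command: -1 is shut, 1 is fully open, values between are in proportion, then the shift along the world's x, y, z in mm, then the turn, a rotation vector about the world's x, y, z in degrees. A call has 1 to 8 rows; each row is the pose to reach, as a shift and turn from the pose measured when the call began; what a row does not reach only later rows make up. A row lasts 1/8 s, in which the tool goes at most 62.5 mm and 10.7 degrees, less where a joint would pass 70% of its speed; a pose out of reach is approached as far as the arm can. A call with a gripper value outside its range is refused whole. The fingers move at their own pace and stop on an object; "newtons" is the grip in N (left out, the last holds). Time passes only in rows, so rows that repeat a pose let the fingers close. It gives the time, the measured TCP pose, the force and the opening at its end, in the units of the state.
- robot.get_obs(): the state, without advancing time (a new reading comes with each control period).
- optics.snapshot(name): name is "side" or "top" or "wrist"; returns a dict with "image" (400x640x3 uint8, red, green, blue), "fx", "fy", "cx", "cy" (pixels), "world_to_cam" (4x4, takes a point from world to camera coordinates); the wrist camera has in their place "T_tool_cam" (4x4, takes a point from camera to tool coordinates, whose origin is the TCP and whose axes are the flange's). Camera axes: x right, y up, looking along -z (the intrinsics and any distortion apply to the point x, -y, -z); pixel columns grow to the right and rows downward; lengths in mm; the calibration is good to about 2 mm. A picture is of the moment at which its call begins: read the wrist's pose just before it. There is no depth.
- order.sign_off(): hands the job in, once; it reports no verdict.
The state is a dict: "clock": time; "joint_pos": joint angles; "qd": joint speeds; "tau": joint torques, N m; "position": TCP position; "eef_rot": TCP orientation; "wrist_force": force on the tool from outside, world axes, zero at the start; "ft_torque": the same for the moment, N m; "finger_gap": opening from 0.0 (shut) to 1.0 (fully open).
Only numpy, scipy, OpenCV 4.12 (cv2) and the standard library are available. Lean on these libraries where they do the work, as an engineer would, in place of code of your own. Each camera call takes 0.05 s, during which the arm holds its last target.

TASK

Pack the order: slide the carrier's red bolt open, raise its lid a little, push the yellow safety catch aside, and swing the lid right up. Stand every dessert tub upright inside the carrier, then shut the lid fully, slide the bolt home again, and last of all press the desk bell's plunger down to its stop and let go. Do not disturb the pot, the sauce bottle or the bowl.

Things in the scene. Friction and masses are not known exactly. Their poses are not given: they have to be found in the camera images.
- carrier: blue takeaway carrier box, fixed to the counter, 170 (x) x 300 (y) mm, rim 80 mm high, walls 6 mm, inner floor 6 mm above its underside; origin at the centre of its underside, z up, its front (latches and handle) faces its own -x, the lid is hinged along the top of its +x side. Room for four tubs, two by two. All carrier positions below are in this frame with the lid shut
- lid_handle (a point): centre of the black lid handle, a round bar 40 mm long (along the carrier's y) and 22 mm thick, 45 mm in front of the carrier's front face, 86 mm above the counter at lid shut. A neck 18 mm wide in y joins the bar's middle to the lid, whose edge begins 40 mm behind the bar's axis. Pinched on its two flat ends it pivots between the fingers as the lid swings. Moves with the lid
- lid_hinge (a point): point on the lid's hinge axis, at its middle: (85, 0, 80) mm from the carrier's origin; the axis runs along the carrier's y. The handle swings 215 mm from it
- lid (a joint): lid angle (rad): 0 shut, grows as the front edge rises, 1.57 upright, stop at 1.85; past about 1.7 the striker under its front lip no longer overhangs the box. The hinge is stiff: the lid stays at any angle it is left at; about 7 N at the handle moves it. While the safety catch is in place it stops the lid at about 0.09 rad; the lid is a light-coloured plate 12 mm thick, with a steel striker that stands 40 mm out of its underside at the catch
- bolt_knob (a point): top centre of the red bolt knob, an upright post 14 mm across; the free post runs from 101 to 140 mm above the counter and stands on a steel slide at (-105, 130) mm from the carrier's origin when home. The slide's tongue reaches over a steel lug of the lid
- bolt (a joint): bolt travel (m): 0 home (lid bolted), slides towards the carrier's +y, 0.030 fully open; the tongue is clear of the lid above 0.024; the lid must be down, below about 0.015 rad, for the tongue to pass over its lug; friction about 2 N, stays where it is left
- catch_tab (a point): top centre of the yellow tab of the safety catch, an upright post 14 mm across, its top 105 mm above the counter, free above 50 mm, at (-149, -101) mm from the carrier's origin when engaged. Its hook is hidden under the lid's front lip, which ends 29 mm behind the post's axis
- catch (a joint): safety catch travel (m): 0 engaged, slides towards the carrier's -y, 0.035 fully pushed; it is clear of the lid above 0.028. It is locked while the lid is down: the lid must be at 0.055 to 0.09 rad for it to slide. Friction about 2 N, stays where it is left; it may stay pushed when the lid is shut again
- tub0: sealed dessert tub, a round upright cup, pink with a white lid, 52 mm across and 48 mm tall, 0.12 kg; origin at the centre of its underside, z up when upright. Two to four tubs are present; the others are absent
- tub1: sealed dessert tub, a round upright cup, pink with a white lid, 52 mm across and 48 mm tall, 0.12 kg; origin at the centre of its underside, z up when upright. Two to four tubs are present; the others are absent
- tub2: sealed dessert tub, a round upright cup, pink with a white lid, 52 mm across and 48 mm tall, 0.12 kg; origin at the centre of its underside, z up when upright. Two to four tubs are present; the others are absent
- tub3: sealed dessert tub, a round upright cup, pink with a white lid, 52 mm across and 48 mm tall, 0.12 kg; origin at the centre of its underside, z up when upright. Two to four tubs are present; the others are absent
- bell_top (a point): top centre of the desk bell's steel plunger button, 18 mm across, 58 mm above the counter; the brass bell below is 84 mm across and fixed
- bell_plunger (a joint): bell plunger travel (m): 0 up, grows as it is pressed down, stop at 0.006; spring, about 4.5 N at the stop; springs back
- clay_pot: bystander: terracotta pot, 104 mm across, 108 mm tall; origin at the centre of its underside
- sauce: bystander: amber sauce bottle, 56 mm across, 170 mm tall; origin at the centre of its underside
- bowl: bystander: white bowl, 110 mm across, 50 mm tall; origin at the centre of its underside

How it is judged:
By the outcome, as a careful person would: the job done as asked, in the order asked, and still so for the second after the job is handed in, with the robot touching nothing.
Of tub0, tub1, tub2, tub3 only 2 to 4 are there at a start; the rules pass over those that are not, and their reading is None.
At some moment in a run one of tub0, tub1, tub2, tub3 may be knocked a few centimetres aside while the robot is not near it.
It also fails if it takes over 210 s, if anything falls off the work surface, if the arm or the gripper's body presses on something with over 40 N, if the wrist force passes 120 N, or if a joint passes its speed limit or range.

## Working session

There is one attempt and no reset: what is moved stays moved. The work goes in short steps, Python scripts to look and compute and a tool call to move; the robot and the scene stay as the last step left them, time stands still between calls to the robot, and variables do not carry over. Pictures are saved under pics/ and viewed, and the job is handed in when it is done.

Besides the shell and the picture viewer there is one more tool, called after ">>>" in YAML: its name, and indented under it one key for each argument. drive_tool: Moves the arm, as the interface text tells. Its arguments: {"type":"object","properties":{"deltas":{"type":"array","items":{"type":"array","items":{"type":"number"}}},"newtons":{"type":"number"}},"required":["deltas"]}

```bash
ls; mkdir -p pics; python3 - <<'E'
from station import robot, optics, order
import cv2
o=robot.get_obs();print(o)
for n in("side","top","wrist"):
    s=optics.snapshot(n);cv2.imwrite(f"pics/{n}0.png",s["image"][:,:,::-1])
    print({k:v for k,v in s.items() if k!="image"})
E
```

```text
pics
{'clock': 0.0, 'joint_pos': array([ 1.19192433e+00,  3.59469493e-01,  1.51142980e+00,  7.76002648e-06,
        1.27250891e+00, -1.15096208e-01]), 'qd': array([0.00050429, 0.00013576, 0.00069895, 0.00041983, 0.00110252,
       0.00050662]), 'tau': array([-2.54447759e-04, -5.15360177e+01, -2.70735580e+01,  6.76580728e-02,
        3.51754914e-02, -9.65255617e-05]), 'position': array([156.18038559, 578.5971311 , 221.83174938]), 'eef_rot': array([ 1.31506955e-01,  9.91314832e-01, -8.79319364e-04, -2.25528092e-04]), 'wrist_force': array([-0.23823861,  0.10153264, -0.65899461]), 'ft_torque': array([ 0.01234102, -0.0467257 , -0.02540733]), 'finger_gap': 0.9991813328279138}
{'fx': 407.76770860478086, 'fy': 407.76770860478086, 'cx': 331.2836483775609, 'cy': 202.2213615414588, 'world_to_cam': array([[-9.94507553e-01, -1.04422976e-01, -7.11121301e-03,
         5.22041772e+02],
       [ 6.41896121e-02, -6.62174684e-01,  7.46595192e-01,
        -1.19371465e+02],
       [-8.26705574e-02,  7.42038092e-01,  6.65240595e-01,
        -1.14252532e+03],
       [ 0.00000000e+00,  0.00000000e+00,  0.00
[... 259 characters left out ...]
4034e-01,  2.88028856e-02,  1.60262945e-01,
        -5.44026427e+02],
       [-1.60454701e-01,  4.45932666e-03,  9.87033132e-01,
        -1.50301200e+03],
       [ 0.00000000e+00,  0.00000000e+00,  0.00000000e+00,
         1.00000000e+00]])}
{'fx': 331.3926857001068, 'fy': 331.3926857001068, 'cx': 314.65932888696886, 'cy': 199.82254353324598, 'T_tool_cam': array([[-2.05484371e-05,  9.67116205e-01,  2.54334910e-01,
         6.93734123e+01],
       [ 9.99999961e-01,  9.03217478e-05, -2.62658357e-04,
        -1.38835527e-02],
       [-2.76993127e-04,  2.54334895e-01, -9.67116169e-01,
        -1.61818718e+02],
       [ 0.00000000e+00,  0.00000000e+00,  0.00000000e+00,
         1.00000000e+00]])}
```

View pics/side0.png

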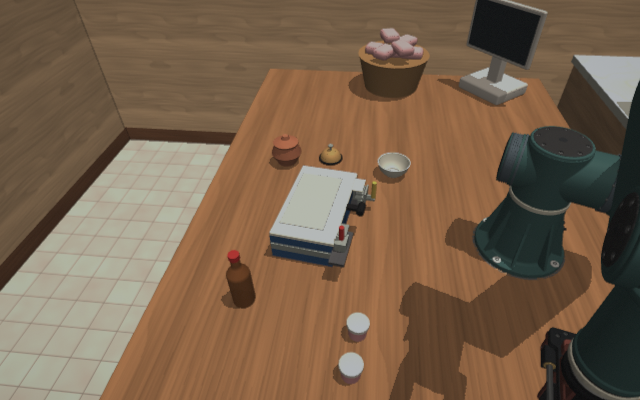

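View pics/top0.png

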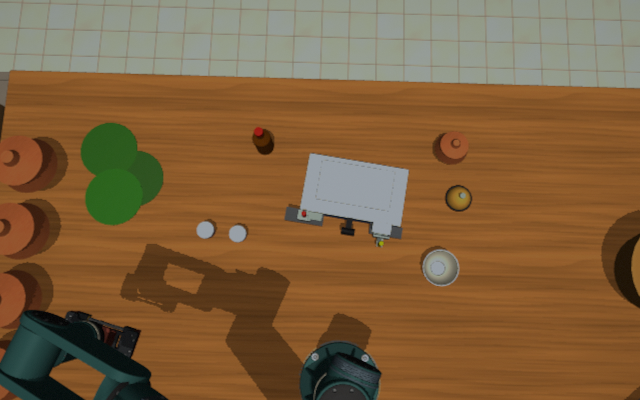

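View pics/wrist0.png

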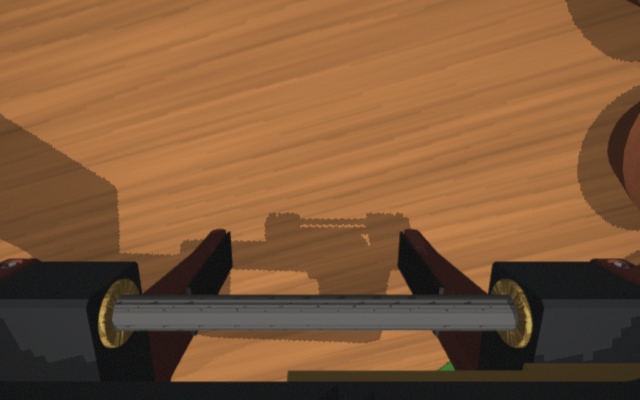

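The side and top views show the carrier with its handle at about top px (348,228), the bolt at (305,213) and the catch at (380,241). Two tubs are at (205,230) and (237,233). The bell is at (458,197), the pot at (453,146), the sauce at (262,140) and the bowl at (440,267). I'll enlarge these next.

```bash
cat > h.py <<'E'
import numpy as np, cv2
from station import robot, optics, order
from scipy.spatial.transform import Rotation as R
def snap(n):
    o=robot.get_obs(); s=optics.snapshot(n)
    if n=="wrist":
        T=np.eye(4);T[:3,:3]=R.from_quat(o["eef_rot"]).as_matrix();T[:3,3]=o["position"]
        s["w2c"]=np.linalg.inv(T@s["T_tool_cam"])
    else: s["w2c"]=s["world_to_cam"]
    return s
def proj(s,p):
    p=np.atleast_2d(p); c=p@s["w2c"][:3,:3].T+s["w2c"][:3,3]
    return np.c_[s["cx"]+s["fx"]*c[:,0]/-c[:,2], s["cy"]-s["fy"]*c[:,1]/-c[:,2]]
def back(s,px,z):
    u,v=px; d=np.array([(u-s["cx"])/s["fx"],-(v-s["cy"])/s["fy"],-1.])
    Rm=s["w2c"][:3,:3];t=s["w2c"][:3,3]
    o=-Rm.T@t; d=Rm.T@d; return o+d*(z-o[2])/d[2]
def crop(s,x0,y0,x1,y1,k,name):
    c=cv2.resize(s["image"][y0:y1,x0:x1,::-1],None,fx=k,fy=k,interpolation=cv2.INTER_CUBIC)
    for x in range((x0//20+1)*20,x1,20): cv2.putText(c,str(x),((x-x0)*k,8),0,.3,(0,0,0),1); cv2.line(c,((x-x0)*k,9),((x-x0)*k,14),(0,0,0))
    for y in range((y0//20+1)*20,y1,20): cv2.putText(c,str(y),(0,(y-y0)*k+3),0,.3,(0,0,0),1); cv2.line(c,(20,(y-y0)*k),(25,(y-y0)*k),(0,0,0))
    cv2.imwrite("pics/"+name+".png",c)
def st():
    o=robot.get_obs(); print(round(o["clock"],2),o["position"].round(1),R.from_quat(o["eef_rot"]).as_euler('ZYX',degrees=True).round(1),"F",o["wrist_force"].round(1),"gap",round(o["finger_gap"]*88,1),"q",o["joint_pos"].round(2))
def tool(yaw,z):  # wrist poses
    pass
E
python3 - <<'E'
from h import *
s=snap("top"); crop(s,280,140,430,260,5,"topc"); crop(s,180,210,260,250,8,"topt")
s=snap("side"); crop(s,260,160,390,270,6,"sidec")
E
```

```text
(no output)
```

View pics/topc.png

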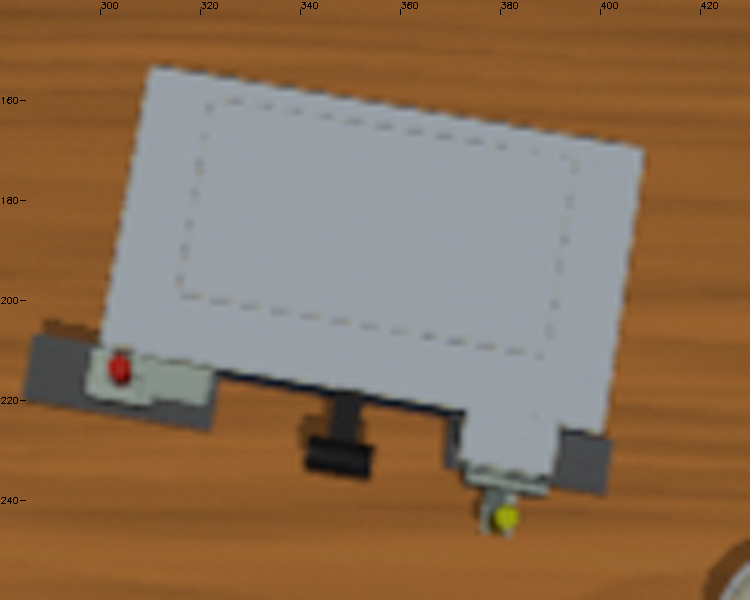

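View pics/topt.png

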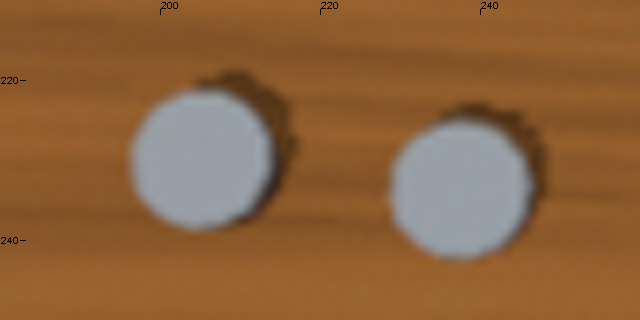

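View pics/sidec.png

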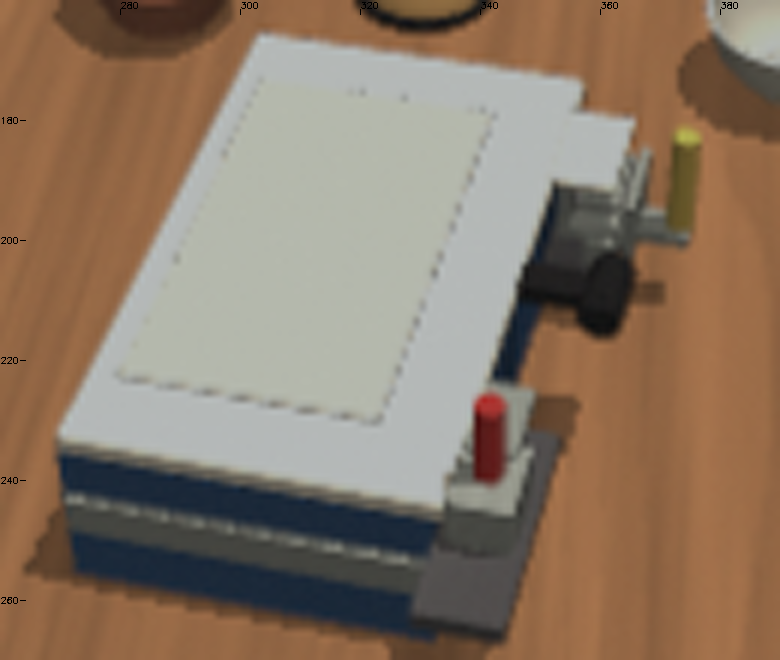

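```bash
python3 - <<'E'
from h import *
from scipy.optimize import least_squares
T=snap("top");S=snap("side")
obs=[(T,(303.8,213.3),(-105,130,140)),(T,(381.4,243.4),(-149,-101,105)),(T,(347.6,231.0),(-130,0,92)),
(S,(341.5,227.5),(-105,130,140)),(S,(374.5,182.8),(-149,-101,105)),
(T,(300+2.0/5,140+345/5),(-91,150,92)),(T,(280+603/5,140+433/5),(-91,-150,92))]
def pt(x,p): c,s=np.cos(x[2]),np.sin(x[2]); return np.array([x[0]+c*p[0]-s*p[1],x[1]+s*p[0]+c*p[1],p[2]])
f=lambda x:np.concatenate([proj(s,pt(x,p))[0]-px for s,px,p in obs])
r=least_squares(f,[600,0,-.1]);x=r.x;print(x,np.degrees(x[2]),r.fun.reshape(-1,2).round(1))
np.save("car.npy",x)
for n,p in dict(handle=(-130,0,86),knob=(-105,130,140),tab=(-149,-101,105),hinge=(85,0,80)).items(): print(n,pt(x,p).round(1))
for n,px,z in [("tubA",(204.9,229.8),48),("tubB",(237.4,233.3),48),("bell",(458,196.5),58),("pot",(455,142),108),("sauce",(259,131),170),("bowl",(440.5,267.5),50)]: print(n,back(T,px,z).round(1))
E
```

```text
[ 5.70890691e+02 -3.08173091e+01 -1.44832147e-01] -8.298270761599364 [[ 0.8 -0.4]
 [-0.6 -0.4]
 [-0.2 -0. ]
 [ 0.4 -1.6]
 [ 0.1 -0.4]
 [-0.9  0.3]
 [-0.7  0.1]]
handle [442.3 -12.1  86. ]
knob [485.8 113.  140. ]
tab [ 408.9 -109.3  105. ]
hinge [655.  -43.1  80. ]
tubA [438.  415.8  48. ]
tubB [430.2 317.4  48. ]
bell [ 560.4 -347.3   58. ]
pot [ 716.9 -327.4  108. ]
sauce [714.5 250.7 170. ]
bowl [ 345.1 -294.3   50. ]
```

>>> drive_tool:
  deltas:
    - [1,330,-466,-20,0,0,6.8]
    - [1,330,-466,-20,0,0,6.8]
    - [1,330,-466,-20,0,0,6.8]
    - [1,330,-466,-20,0,0,6.8]
    - [1,330,-466,-20,0,0,6.8]
    - [1,330,-466,-20,0,0,6.8]
    - [1,330,-466,-20,0,0,6.8]
    - [1,330,-466,-20,0,0,6.8]

```text
clock: 1.35
position: [446.3, 169.6, 205.2]
eef_rot: [0.073, 0.997, -0.0, 0.0]
wrist_force: [-0.9, 0.2, 0.2]
finger_gap: 1.002
```

```bash
python3 - <<'E'
from h import *
st()
for n in("wrist","top","side"):
  s=snap(n); cv2.imwrite(f"pics/{n}1.png",s["image"][:,:,::-1])
  if n=="wrist": print(proj(s,(485.8,113,140)),proj(s,(442.3,-12.1,86)))
E
```

```text
1.35 [446.3 169.6 205.2] [171.7   0.  180. ] F [-0.9  0.2  0.2] gap 88.2 q [ 0.22  0.2   1.79 -0.    1.15 -1.21]
[[247.67341901 272.98702082]] [[111.9479594  219.08255874]]
```

View pics/wrist1.png

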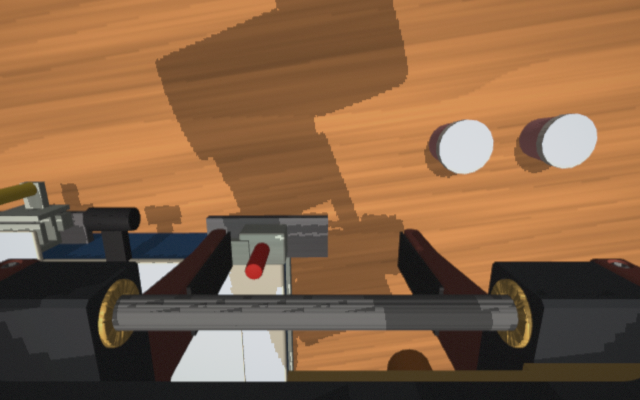

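View pics/top1.png

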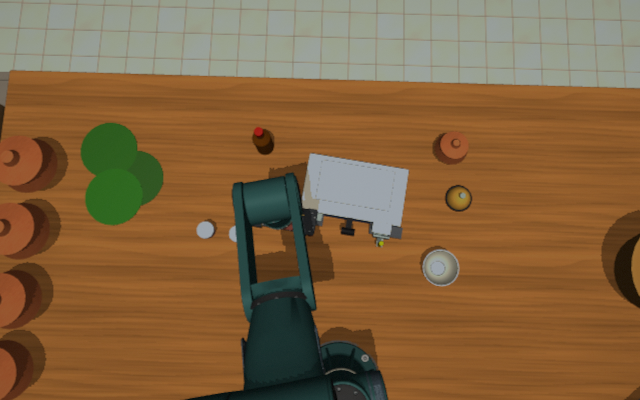

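View pics/side1.png

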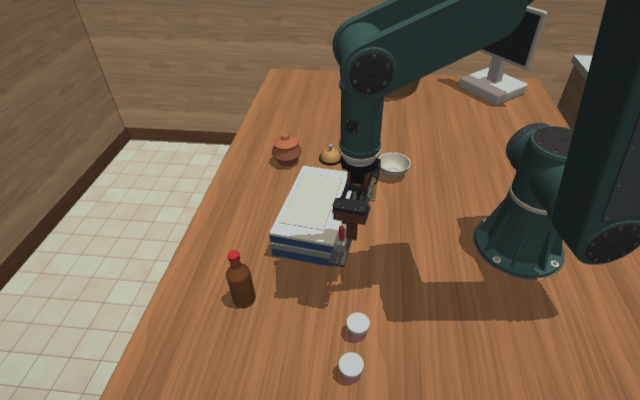

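Only two tubs are present, at wrist px (466,146) and (568,141). The knob top appears at (254,271), and the fit predicted (248,273). I'll centre over the knob and remeasure.

>>> drive_tool:
  deltas:
    - [1,39.5,-56.6,-15,0,0,0]
    - [1,39.5,-56.6,-15,0,0,0]
    - [1,39.5,-56.6,-15,0,0,0]
    - [1,39.5,-56.6,-15,0,0,0]

```text
clock: 2.0
position: [485.3, 113.9, 190.1]
eef_rot: [0.075, 0.997, -0.0, -0.0]
wrist_force: [0.1, -0.1, -0.2]
finger_gap: 1.004
```

```bash
python3 - <<'E'
from h import *
st()
s=snap("wrist"); crop(s,180,200,480,360,2,"w2")
print(proj(s,[(485.8,113,140),(442.3,-12.1,86),(408.9,-109.3,105)]))
E
```

```text
2.0 [485.3 113.9 190.1] [ 171.4   -0.  -180. ] F [ 0.1 -0.1 -0.2] gap 88.4 q [ 0.09  0.25  1.77 -0.    1.13 -1.33]
[[313.40495661 220.32958454]
 [153.09114864 170.78976693]
 [  1.51638302 150.34500159]]
```

View pics/w2.png

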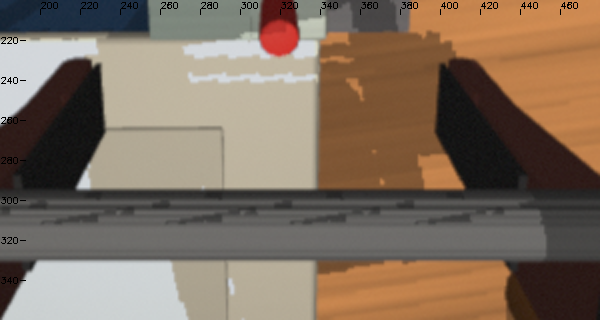

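```bash
python3 - <<'E'
from h import *
s=snap("wrist"); print(back(s,(319.5,218.5),140))
E
```

```text
[485.29600205 117.17979324 140.        ]
```

>>> drive_tool:
  deltas:
    - [1,0,3,-40,0,0,0.3]
    - [1,0,3,-79,0,0,0.3]
    - [1,0,3,-79,0,0,0.3]
    - [0,0,3,-79,0,0,0.3]
    - [-1,0,3,-79,0,0,0.3]
    - [-1,0,3,-79,0,0,0.3]
    - [-1,0,3,-79,0,0,0.3]
  newtons: 10

```text
clock: 2.98
position: [486.0, 116.7, 111.9]
eef_rot: [0.072, 0.997, -0.0, 0.001]
wrist_force: [-0.3, 0.4, -1.0]
finger_gap: 0.586
```

```bash
python3 -c "
from h import *
st()"
```

```text
2.98 [486.  116.7 111.9] [1.718e+02 1.000e-01 1.800e+02] F [-0.3  0.4 -1. ] gap 51.6 q [ 0.1   0.35  1.85 -0.    0.94 -1.33]
```

>>> drive_tool:
  deltas:
    - [-1,0,0,0,0,0,0]
    - [-1,0,0,0,0,0,0]
    - [-1,0,0,0,0,0,0]
    - [-1,0,0,0,0,0,0]
    - [-1,0,0,0,0,0,0]

```text
clock: 3.6
position: [486.0, 116.8, 111.8]
eef_rot: [0.072, 0.997, -0.0, 0.001]
wrist_force: [-0.2, -0.5, 0.2]
finger_gap: 0.157
```

>>> drive_tool:
  deltas:
    - [-1,2.2,15,0,0,0,0]
    - [-1,4.2,29,0,0,0,0]
    - [-1,4.5,31,0,0,0,0]
    - [-1,4.5,31,0,0,0,0]

```text
clock: 4.1
position: [489.9, 144.8, 111.6]
eef_rot: [0.07, 0.998, -0.004, 0.0]
wrist_force: [-0.3, -20.4, 3.4]
finger_gap: 0.189
```

>>> drive_tool:
  deltas:
    - [-0.4,0,-1,0,0,0,0]
    - [-0.4,0,-1,0,0,0,0]
    - [-0.4,0,-1,60,0,0,0]
    - [-0.4,0,-1,60,0,0,0]

```text
clock: 4.6
position: [493.3, 145.4, 175.3]
eef_rot: [0.07, 0.998, -0.002, 0.004]
wrist_force: [0.6, 0.1, 0.3]
finger_gap: 0.298
```

```bash
python3 - <<'E'
from h import *
st()
s=snap("wrist"); crop(s,180,150,480,360,2,"w3")
s=snap("side"); crop(s,260,160,390,270,6,"s3")
E
```

```text
4.6 [493.3 145.4 175.3] [ 172.     0.5 -179.8] F [0.6 0.1 0.3] gap 26.3 q [ 0.16  0.28  1.76 -0.01  1.09 -1.27]
```

View pics/w3.png

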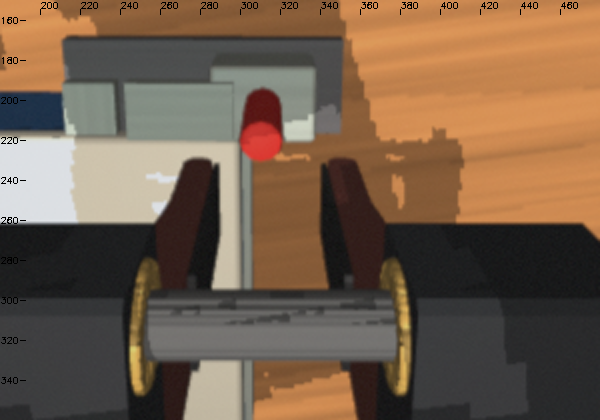

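View pics/s3.png

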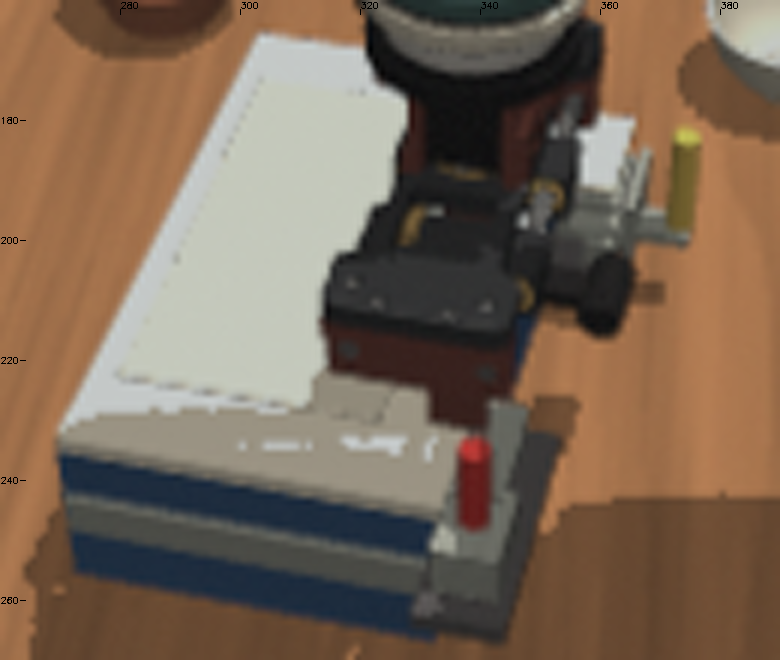

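```bash
python3 - <<'E'
from h import *
s=snap("wrist"); print(back(s,(310,220.5),140), back(s,(319,218),140))
s=snap("side"); print(proj(s,[(485.3,117.2,140),(489.6,146.9,140),(485.8,113,140),(490.1,142.7,140)]))
E
```

```text
[484.795982   142.37168495 140.        ] [483.95622924 148.07203216 140.        ]
[[341.9291897  227.15561571]
 [339.09741616 235.76794062]
 [341.87197179 225.93668341]
 [339.04802512 234.49451043]]
```

>>> drive_tool:
  deltas:
    - [-0.4,-5,-2,-30,0,0,0]
    - [-0.4,-5,-2,-63,0,0,0]
    - [-0.4,-5,-2,-63,0,0,0]
    - [-0.4,-4.5,4,-63,0,0,0]
    - [-0.4,-4.5,6,-63,0,0,0]
    - [-0.4,-4.5,6,-63,0,0,0]

```text
clock: 5.55
position: [485.0, 149.7, 108.3]
eef_rot: [0.069, 0.998, -0.004, 0.0]
wrist_force: [0.1, -4.5, -2.4]
finger_gap: 0.302
```

>>> drive_tool:
  deltas:
    - [-0.4,0.3,2,0,0,0,0]
    - [-0.4,0.5,4,0,0,0,0]
    - [-0.4,0.5,4,0,0,0,0]

```text
clock: 5.92
position: [485.0, 150.1, 108.2]
eef_rot: [0.068, 0.998, -0.008, -0.0]
wrist_force: [0.3, -17.6, -4.7]
finger_gap: 0.308
```

>>> drive_tool:
  deltas:
    - [-0.4,-1,-5,0,0,0,0]
    - [-0.4,-1,-5,40,0,0,0]
    - [0,-1,-5,62,0,0,0]
    - [0.4,-20,-80,62,0,0,0.5]
    - [0.4,-42.7,-162,62,0,0,0.5]
    - [0.4,-42.7,-162,62,0,0,0.5]
    - [0.4,-42.7,-162,62,0,0,0.5]
    - [0.4,-42.7,-162,62,0,0,0.5]

```text
clock: 6.92
position: [443.1, -11.4, 170.9]
eef_rot: [0.064, 0.998, -0.007, 0.001]
wrist_force: [0.4, -0.4, -0.5]
finger_gap: 0.702
```

```bash
python3 - <<'E'
from h import *
st()
s=snap("wrist"); crop(s,180,150,480,360,2,"w4")
print(proj(s,[(442.3,-12.1,86),(445.1,7.7,86),(439.4,-31.9,86)]))
E
```

```text
6.92 [443.1 -11.4 170.9] [ 1.726e+02  1.000e-01 -1.792e+02] F [ 0.4 -0.4 -0.5] gap 61.7 q [-0.17  0.19  1.9  -0.02  1.04 -1.6 ]
[[315.13106107 204.386215  ]
 [341.03535451 204.78187518]
 [289.25116413 203.86757044]]
```

View pics/w4.png

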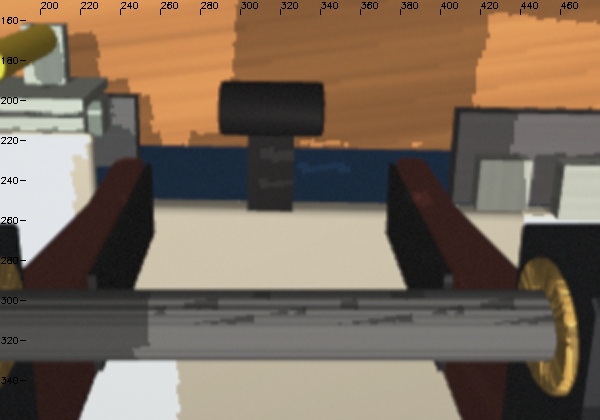

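>>> drive_tool:
  deltas:
    - [0.4,-0.8,-0.7,-52,0.8,-0.1,-0.9]
    - [0.4,-0.8,-0.7,-104,0.8,-0.1,-0.9]
    - [0.4,-0.8,-0.7,-104,0.8,-0.1,-0.9]
    - [-1,-0.8,-0.7,-104,0.8,-0.1,-0.9]
    - [-1,-0.8,-0.7,-104,0.8,-0.1,-0.9]
    - [-1,-0.8,-0.7,-104,0.8,-0.1,-0.9]
    - [-1,-0.8,-0.7,-104,0.8,-0.1,-0.9]
    - [-1,-0.8,-0.7,-104,0.8,-0.1,-0.9]
  newtons: 25

```text
clock: 7.98
position: [443.8, -12.2, 68.4]
eef_rot: [0.071, 0.997, -0.001, 0.003]
wrist_force: [-0.5, 0.4, 7.5]
finger_gap: 0.454
```

>>> drive_tool:
  deltas:
    - [-1,0.5,0,8,0,0,0]
    - [-1,1,0,16,0,0,0]
    - [-1,1,0,16,0,0,0]
    - [-1,1,0,16,0,0,0]

```text
clock: 8.48
position: [445.0, -12.4, 84.8]
eef_rot: [0.071, 0.997, -0.001, 0.003]
wrist_force: [-2.0, -1.8, 2.1]
finger_gap: 0.456
```

```bash
python3 - <<'E'
from h import *
st()
s=snap("wrist"); crop(s,180,150,480,360,2,"w5")
s=snap("side"); crop(s,260,160,390,270,6,"s5")
E
```

```text
8.47 [445.  -12.4  84.8] [ 171.8    0.3 -179.9] F [-2.  -1.8  2.1] gap 40.2 q [-0.18  0.33  1.99 -0.    0.81 -1.61]
```

View pics/w5.png

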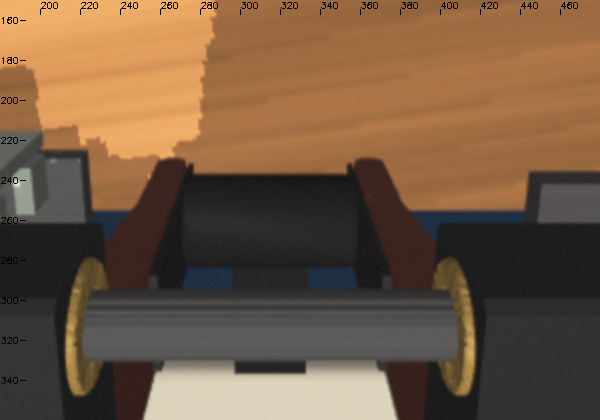

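View pics/s5.png

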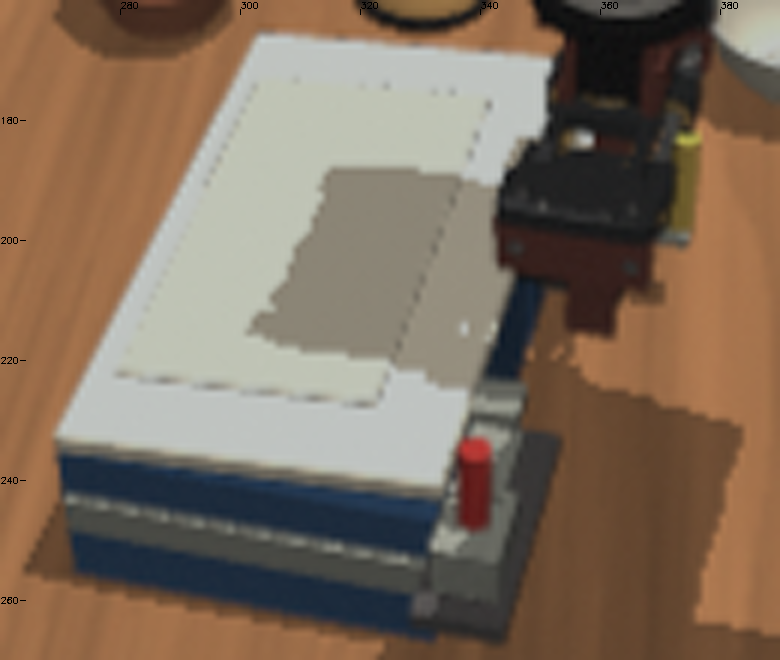

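>>> drive_tool:
  deltas:
    - [0.2,0,0,0,0,0,0]
    - [0.2,0,0,0,0,0,0]
    - [0.2,0,0,50,0,0,0]
    - [0.2,0,0,60,0,0,0]
    - [0.2,-18,-48,60,0,0,0]
    - [0.2,-36,-96.9,60,0,0,0]
    - [0.2,-36,-96.9,60,0,0,0]
    - [0.2,-36,-96.9,60,0,0,0]

```text
clock: 9.57
position: [408.7, -108.9, 144.2]
eef_rot: [0.072, 0.997, -0.0, 0.003]
wrist_force: [0.1, 0.3, 0.1]
finger_gap: 0.598
```

```bash
python3 - <<'E'
from h import *
st()
s=snap("wrist"); crop(s,180,150,480,360,2,"w6")
print(proj(s,[(408.9,-109.3,105)]))
s=snap("side"); crop(s,260,160,390,270,6,"s6")
E
```

```text
9.57 [ 408.7 -108.9  144.2] [ 171.7    0.3 -180. ] F [0.1 0.3 0.1] gap 52.7 q [-0.42  0.2   1.97  0.    0.96 -1.85]
[[314.01637287 224.8414883 ]]
```

View pics/w6.png

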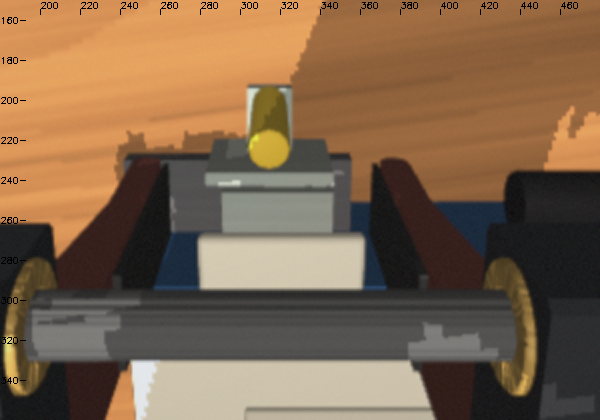

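View pics/s6.png

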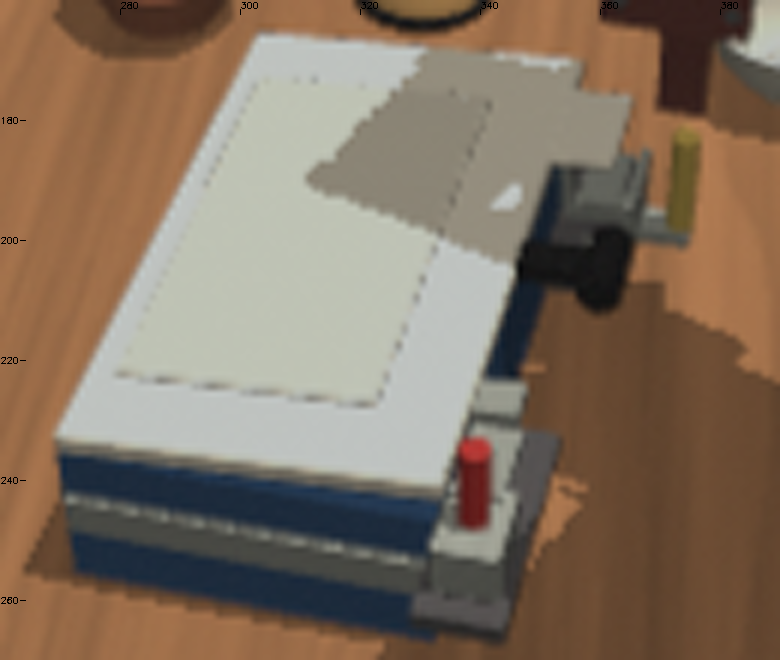

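>>> drive_tool:
  deltas:
    - [0.2,0,0,-40,0,0,0]
    - [0.2,0,0,-69,0,0,0]
    - [0.2,0,0,-69,0,0,0]
    - [-1,0,0,-69,0,0,0]
    - [-1,0,0,-69,0,0,0]
    - [-1,0,0,-69,0,0,0]
    - [-1,0,0,-69,0,0,0]
    - [-1,0,0,-69,0,0,0]
  newtons: 15

```text
clock: 10.68
position: [409.3, -109.3, 75.7]
eef_rot: [0.071, 0.998, -0.001, 0.003]
wrist_force: [-2.3, -3.0, 4.2]
finger_gap: 0.151
```

>>> drive_tool:
  deltas:
    - [-1,-2.5,-17,0,0,0,0]
    - [-1,-4.5,-31,0,0,0,0]
    - [-1,-5,-34.5,0,0,0,0]
    - [-1,-5,-34.5,0,0,0,0]

```text
clock: 11.18
position: [404.3, -144.0, 75.8]
eef_rot: [0.071, 0.997, -0.001, 0.003]
wrist_force: [0.8, 0.3, 0.3]
finger_gap: 0.155
```

>>> drive_tool:
  deltas:
    - [-0.2,0,0,0,0,0,0]
    - [-0.2,0,0,0,0,0,0]
    - [0.0,0,0,62,0,0,0]
    - [0.4,0,0,75,0,0,0]
    - [0.4,20,65,75,0,0,0]
    - [0.4,40.5,131.6,75,0,0,0]
    - [0.4,40.5,131.6,75,0,0,0]
    - [0.4,40.5,131.6,75,0,0,0]

```text
clock: 12.18
position: [444.4, -12.0, 150.3]
eef_rot: [0.07, 0.998, -0.002, 0.003]
wrist_force: [-0.8, -0.7, -0.3]
finger_gap: 0.696
```

```bash
python3 - <<'E'
from h import *
st()
s=snap("side"); crop(s,260,160,390,270,6,"s7")
s=snap("wrist"); crop(s,0,100,400,300,2,"w7");print(proj(s,[(443.5,-12.3,102)]))
E
```

```text
12.18 [444.4 -12.  150.3] [ 172.     0.3 -179.8] F [-0.8 -0.7 -0.3] gap 61.2 q [-0.18  0.22  1.93 -0.    0.99 -1.61]
[[315.39523368 218.63749522]]
```

View pics/s7.png

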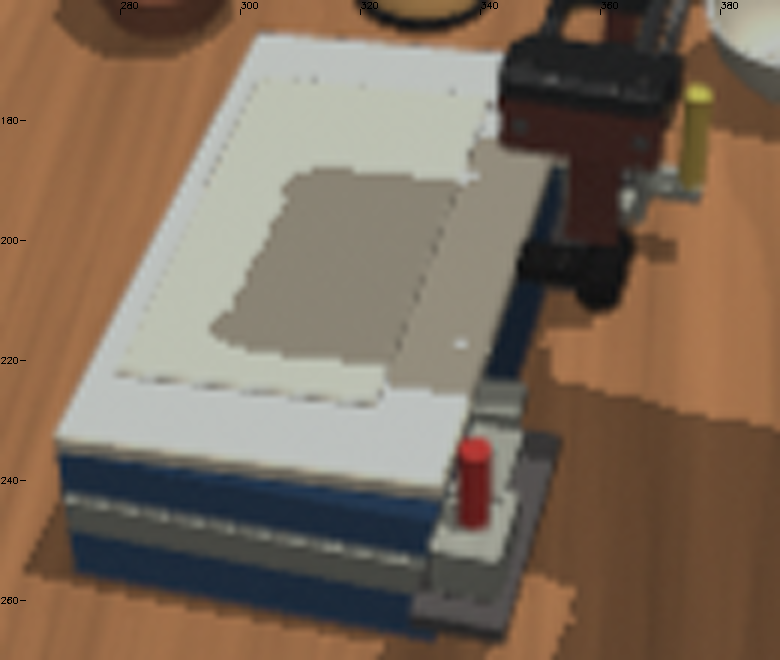

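View pics/w7.png

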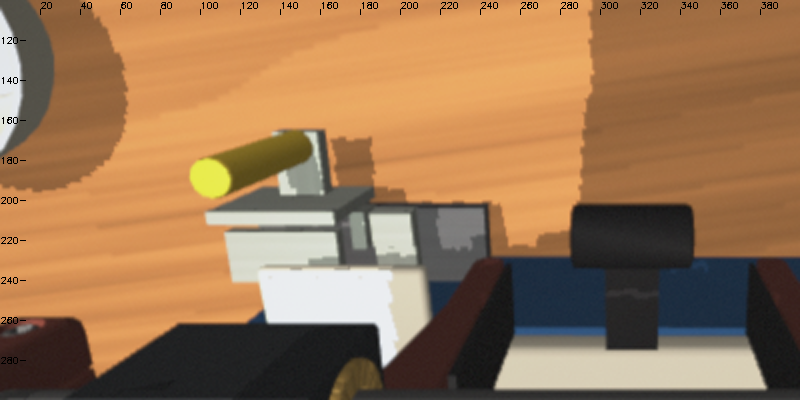

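>>> drive_tool:
  deltas:
    - [0.4,-0.5,-0.3,-40,0,0,0]
    - [0.4,-0.5,-0.3,-66,0,0,0]
    - [0.4,-0.5,-0.3,-66,0,0,0]
    - [-1,-0.5,-0.3,-66,0,0,0]
    - [-1,-0.5,-0.3,-66,0,0,0]
    - [-1,-0.5,-0.3,-66,0,0,0]
    - [-1,-0.5,-0.3,-66,0,0,0]
    - [-1,-0.5,-0.3,-66,0,0,0]
  newtons: 30

```text
clock: 13.28
position: [444.9, -12.5, 85.4]
eef_rot: [0.072, 0.997, -0.001, 0.004]
wrist_force: [1.0, 6.9, 1.4]
finger_gap: 0.456
```

```bash
python3 - <<'E'
from h import *
st()
x=np.load("car.npy");c,s=np.cos(x[2]),np.sin(x[2])
def hd(t): 
    a=85-215*np.cos(t)+6*np.sin(t); z=80+215*np.sin(t)+6*np.cos(t); return np.array([x[0]+c*a,x[1]+s*a,z-19])
o=robot.get_obs()["position"]
for t in np.arange(.07,1.80,.13): print(round(t,2),hd(t).round(1),(hd(t)-hd(.07)).round(1))
E
```

```text
13.28 [444.9 -12.5  85.4] [ 171.8    0.5 -179.9] F [1.  6.9 1.4] gap 40.1 q [-0.18  0.33  2.   -0.    0.81 -1.61]
0.07 [443.2 -12.2  82. ] [0. 0. 0.]
0.2 [447.7 -12.8 109.6] [ 4.5 -0.7 27.6]
0.33 [455.7 -14.  136.3] [12.5 -1.8 54.3]
0.46 [467.  -15.7 161.8] [23.8 -3.5 79.8]
0.59 [481.5 -17.8 185.6] [ 38.3  -5.6 103.6]
0.72 [499.  -20.3 207.3] [ 55.8  -8.1 125.3]
0.85 [519.1 -23.3 226.5] [ 75.9 -11.1 144.5]
0.98 [541.4 -26.5 242.9] [ 98.2 -14.3 160.9]
1.11 [565.7 -30.1 256.2] [122.5 -17.9 174.2]
1.24 [591.5 -33.8 266.3] [148.3 -21.6 184.3]
1.37 [618.4 -37.7 272.9] [175.2 -25.6 190.9]
1.5 [645.9 -41.8 275.9] [202.7 -29.6 193.9]
1.63 [673.5 -45.8 275.3] [230.3 -33.6 193.2]
1.76 [700.8 -49.8 271. ] [257.7 -37.6 189. ]
```

>>> drive_tool:
  deltas:
    - [-1,2,-0.3,14,0,0,0]
    - [-1,4.5,-0.7,27.6,0,0,0]
    - [-1,12.5,-1.8,54.3,0,0,0]
    - [-1,23.8,-3.5,79.8,0,0,0]
    - [-1,38.3,-5.6,103.6,0,0,0]
    - [-1,55.8,-8.1,125.3,0,0,0]
    - [-1,75.9,-11.1,144.5,0,0,0]
    - [-1,75.9,-11.1,144.5,0,0,0]

```text
clock: 14.28
position: [521.5, -23.3, 231.5]
eef_rot: [0.072, 0.997, -0.001, 0.005]
wrist_force: [-2.7, 2.1, 6.5]
finger_gap: 0.449
```

```bash
python3 - <<'E'
from h import *
st()
s=snap("side"); cv2.imwrite("pics/s8.png",s["image"][:,:,::-1])
E
```

```text
14.28 [521.5 -23.3 231.5] [ 171.8    0.5 -180. ] F [-2.7  2.1  6.5] gap 39.5 q [-0.18  0.23  1.67 -0.    1.23 -1.6 ]
```

View pics/s8.png

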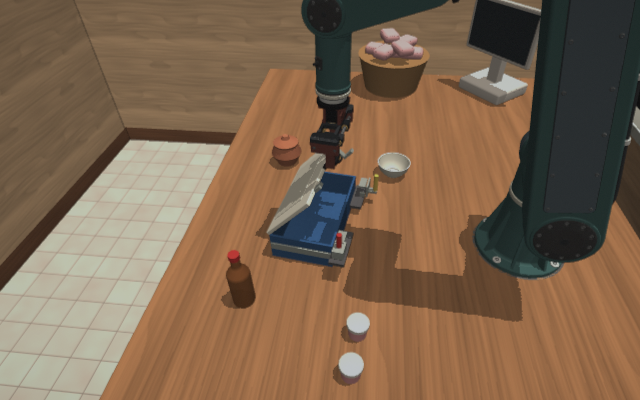

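>>> drive_tool:
  deltas:
    - [-1,22.3,-3.2,16.4,0,0,0]
    - [-1,46.6,-6.8,29.7,0,0,0]
    - [-1,72.4,-10.5,39.8,0,0,0]
    - [-1,99.3,-14.5,46.4,0,0,0]
    - [-1,126.8,-18.5,49.4,0,0,0]
    - [-1,154.4,-22.5,48.7,0,0,0]
    - [-1,182,-26.5,44.5,0,0,0]
    - [-1,184,-26.8,44,0,0,0]

```text
clock: 15.32
position: [706.8, -49.8, 275.9]
eef_rot: [0.071, 0.997, -0.0, 0.006]
wrist_force: [0.2, 1.5, 5.1]
finger_gap: 0.446
```

```bash
python3 - <<'E'
from h import *
st()
s=snap("side"); cv2.imwrite("pics/s9.png",s["image"][:,:,::-1])
E
```

```text
15.32 [706.8 -49.8 275.9] [171.8   0.7 180. ] F [0.2 1.5 5.1] gap 39.3 q [-0.17  0.47  1.19  0.    1.46 -1.6 ]
```

View pics/s9.png

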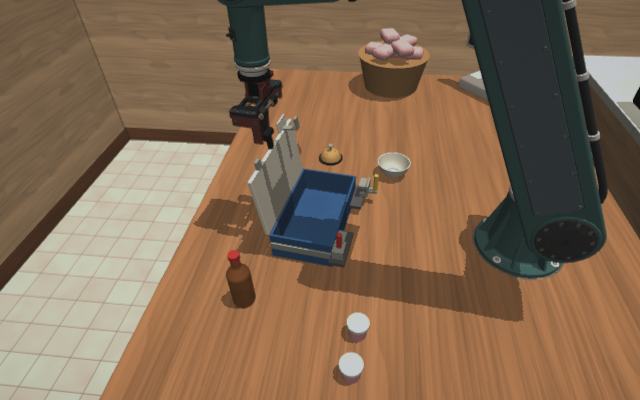

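>>> drive_tool:
  deltas:
    - [0.1,0,0,0,0,0,0]
    - [0.3,0,0,0,0,0,0]
    - [0.5,0,0,30,0,0,0]
    - [0.5,0,0,60,0,0,0]
    - [0.7,-30,30,60,0,0,0]
    - [0.7,-75,85,50,0,0,0]
    - [0.7,-120,140,30,0,0,0]
    - [0.7,-160,180,0,0,0,0]

```text
clock: 16.38
position: [559.2, 117.2, 285.4]
eef_rot: [0.071, 0.997, -0.0, 0.008]
wrist_force: [-0.1, 0.4, -0.6]
finger_gap: 0.846
```

>>> drive_tool:
  deltas:
    - [0.7,-50,60,-10,0,0,0]
    - [0.7,-110,170,-60,0,0,0]
    - [0.7,-110,170,-90,0,0,0]
    - [0.7,-110,170,-90,0,0,0]
    - [0.7,-110,170,-90,0,0,0]
    - [0.7,-110,170,-90,0,0,0]

```text
clock: 17.12
position: [449.8, 286.8, 196.1]
eef_rot: [0.071, 0.997, -0.0, 0.008]
wrist_force: [0.7, -0.3, -0.9]
finger_gap: 0.846
```

```bash
python3 - <<'E'
from h import *
st()
s=snap("wrist"); cv2.imwrite("pics/w10.png",s["image"][:,:,::-1]); print(proj(s,[(430.2,317.4,48),(438,415.8,48)]))
s=snap("side"); cv2.imwrite("pics/s10.png",s["image"][:,:,::-1]);print(proj(s,[(430.2,317.4,48),(438,415.8,48)]))
E
```

```text
17.12 [449.8 286.8 196.1] [171.8   1.  179.9] F [ 0.7 -0.3 -0.9] gap 74.5 q [ 0.44  0.28  1.7  -0.01  1.15 -0.98]
[[343.7887097  160.25158098]
 [449.69334389 153.55262027]]
[[358.47281066 321.37422084]
 [352.04846755 363.11340874]]
```

View pics/w10.png

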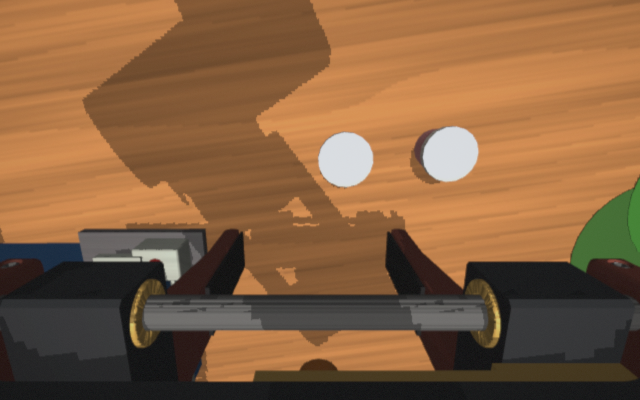

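View pics/s10.png

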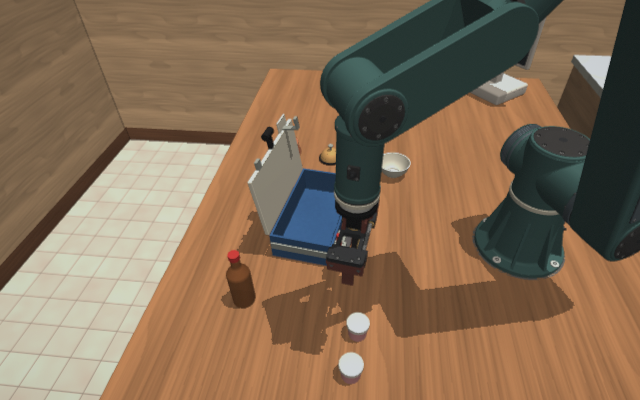

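>>> drive_tool:
  deltas:
    - [0.8,-19.5,31,-40,0.1,1,0]
    - [0.8,-19.5,31,-90,0.1,1,0]
    - [0.8,-19.5,31,-140,0.1,1,0]
    - [0.8,-19.5,31,-184,0.1,1,0]
    - [0.8,-19.5,31,-184,0.1,1,0]
    - [0,-19.5,31,-184,0.1,1,0]
    - [-1,-19.5,31,-184,0.1,1,0]
    - [-1,-19.5,31,-184,0.1,1,0]
  newtons: 15

```text
clock: 18.23
position: [432.3, 318.2, 14.1]
eef_rot: [0.072, 0.997, 0.001, 0.001]
wrist_force: [0.3, 0.6, 0.8]
finger_gap: 0.598
```

>>> drive_tool:
  deltas:
    - [-1,0,0,0,0,0,0]
    - [-1,0,0,0,0,0,0]
    - [-1,0,0,0,0,0,0]

```text
clock: 18.6
position: [432.2, 318.2, 14.2]
eef_rot: [0.072, 0.997, 0.001, 0.001]
wrist_force: [0.9, -0.4, -1.1]
finger_gap: 0.592
```

```bash
python3 - <<'E'
from h import *
st()
s=snap("wrist"); cv2.imwrite("pics/w11.png",s["image"][:,:,::-1])
x=np.load("car.npy");c,q=np.cos(x[2]),np.sin(x[2])
for p in [(-30,80),(-30,-25),(-30,0),(0,60),(0,-40),(-25,75)]: print(p,round(x[0]+c*p[0]-q*p[1],1),round(x[1]+q*p[0]+c*p[1],1))
E
```

```text
18.6 [432.2 318.2  14.2] [1.717e+02 1.000e-01 1.798e+02] F [ 0.9 -0.4 -1.1] gap 52.1 q [ 0.51  0.55  1.85  0.    0.75 -0.92]
(-30, 80) 552.8 52.7
(-30, -25) 537.6 -51.2
(-30, 0) 541.2 -26.5
(0, 60) 579.6 28.6
(0, -40) 565.1 -70.4
(-25, 75) 557.0 47.0
```

View pics/w11.png

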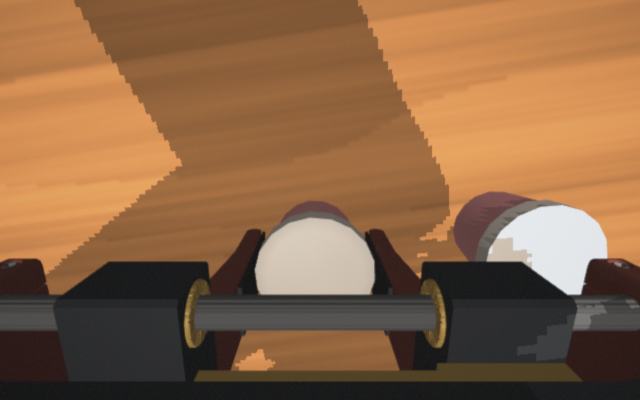

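>>> drive_tool:
  deltas:
    - [-1,0,0,40,0,0,0]
    - [-1,0,0,100,0,0,0]
    - [-1,0,0,155,0,0,0]
    - [-1,10,-40,186,0,0,0]
    - [-1,25,-95,186,0,0,0]
    - [-1,40,-150,186,0,0,0]
    - [-1,60,-205,186,0,0,0]
    - [-1,80,-260,186,0,0,0]

```text
clock: 19.65
position: [512.3, 56.4, 200.1]
eef_rot: [0.072, 0.997, 0.001, 0.001]
wrist_force: [1.1, -0.6, -1.1]
finger_gap: 0.586
```

```bash
python3 - <<'E'
from h import *
st()
s=snap("side"); cv2.imwrite("pics/s12.png",s["image"][:,:,::-1])
o=robot.get_obs()["position"]; print(np.array([541.8,-56.9,21])-o)
E
```

```text
19.65 [512.3  56.4 200.1] [1.718e+02 1.000e-01 1.798e+02] F [ 1.1 -0.6 -1.1] gap 51.6 q [-0.03  0.26  1.72  0.    1.16 -1.45]
[  26.28857644 -106.85464713 -179.29127798]
```

View pics/s12.png

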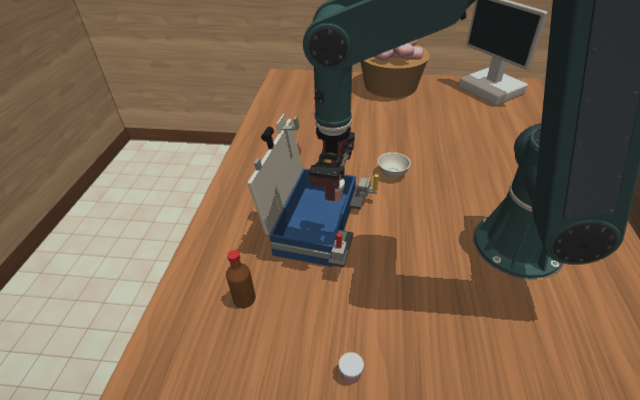

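>>> drive_tool:
  deltas:
    - [-1,13,-54,0,0,0,0]
    - [-1,26,-107,0,0,0,0]
    - [-1,26,-107,0,0,0,0]
    - [-1,26,-107,-60,0,0,0]
    - [-1,26,-107,-115,0,0,0]
    - [-1,26,-107,-160,0,0,0]
    - [-1,26,-107,-178,0,0,0]
    - [-1,26,-107,-179,0,0,0]

```text
clock: 20.7
position: [540.0, -55.6, 20.0]
eef_rot: [0.073, 0.997, -0.001, 0.001]
wrist_force: [-0.2, -0.3, -0.9]
finger_gap: 0.587
```

>>> drive_tool:
  deltas:
    - [0.0,0,0,0,0,0,0]
    - [0.5,0,0,0,0,0,0]
    - [0.5,0,0,0,0,0,0]
    - [0.5,0,0,0,0,0,0]
    - [0.5,0,0,60,0,0,0]
    - [0.5,0,0,120,0,0,0]
    - [0.5,0,0,175,0,0,0]
    - [0.5,-5,30,180,0,0,0]

```text
clock: 21.7
position: [538.7, -27.2, 205.0]
eef_rot: [0.074, 0.997, -0.001, 0.006]
wrist_force: [0.1, -0.3, -0.7]
finger_gap: 0.755
```

>>> drive_tool:
  deltas:
    - [0.7,-20,90,0,0,0,0]
    - [0.7,-40,150,0,0,0,0]
    - [0.8,-60,210,0,0,0,0]
    - [0.8,-80,270,0,0,0,0]
    - [0.8,-90,330,0,0,0,0]
    - [0.8,-97,390,0,0,0,0]
    - [0.8,-97,420,0,0,0,0]
    - [0.8,-97,420,0,0,0,0]

```text
clock: 22.7
position: [441.2, 396.3, 205.1]
eef_rot: [0.072, 0.997, -0.001, 0.007]
wrist_force: [-0.5, -1.2, 0.2]
finger_gap: 0.898
```

```bash
python3 - <<'E'
from h import *
st()
s=snap("wrist"); cv2.imwrite("pics/w13.png",s["image"][:,:,::-1]); print(proj(s,[(438,415.8,48)]))
s=snap("side"); cv2.imwrite("pics/s13.png",s["image"][:,:,::-1])
o=robot.get_obs()["position"]; print(np.array([438,415.8,11])-o)
E
```

```text
22.7 [441.2 396.3 205.1] [ 171.8    0.8 -180. ] F [-0.5 -1.2  0.2] gap 79.1 q [ 0.62  0.36  1.55 -0.01  1.22 -0.8 ]
[[333.83540832 177.54309491]]
[  -3.24165743   23.27384619 -193.76658635]
```

View pics/w13.png

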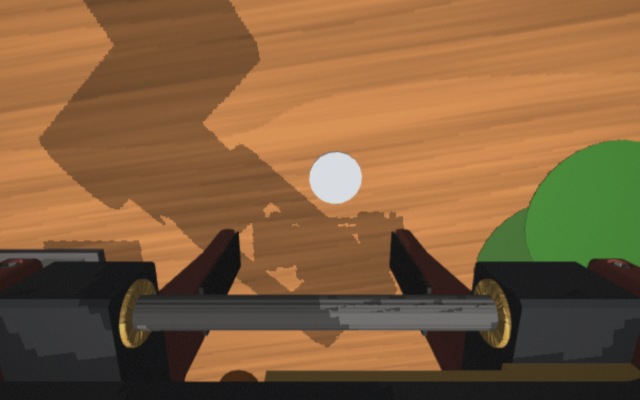

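View pics/s13.png

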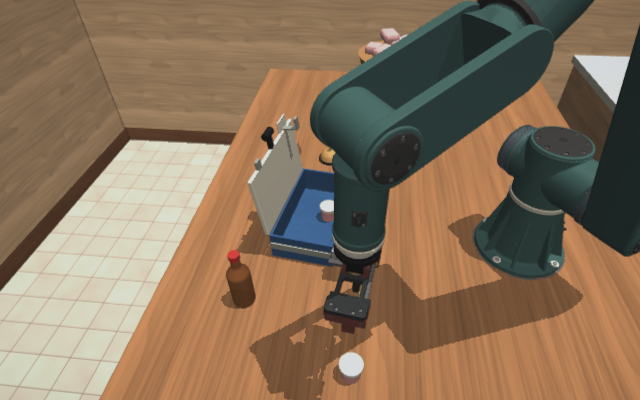

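Tub B stands in the carrier at side px (328,208). Tub A is at wrist px (335,178) against a predicted (334,177.5), so I'll pick it now.

>>> drive_tool:
  deltas:
    - [0.8,-3,19.5,-40,0,0.8,0]
    - [0.8,-3,19.5,-95,0.1,0.8,0]
    - [0.8,-3,19.5,-150,0.1,0.8,0]
    - [0.8,-3,19.5,-191,0.1,0.8,0]
    - [0.8,-3,19.5,-192,0.1,0.8,0]
    - [0,-3,19.5,-192,0.1,0.8,0]
    - [-1,-3,19.5,-192,0.1,0.8,0]
    - [-1,-3,19.5,-192,0.1,0.8,0]
  newtons: 15

```text
clock: 23.8
position: [439.5, 412.9, 14.6]
eef_rot: [0.073, 0.997, -0.0, 0.0]
wrist_force: [0.9, 0.4, -0.6]
finger_gap: 0.598
```

>>> drive_tool:
  deltas:
    - [-1,0,0,0,0,0,0]
    - [-1,0,0,0,0,0,0]
    - [-1,0,0,0,0,0,0]

```text
clock: 24.18
position: [439.3, 412.9, 14.6]
eef_rot: [0.073, 0.997, -0.0, 0.0]
wrist_force: [-1.2, 1.2, 1.1]
finger_gap: 0.589
```

>>> drive_tool:
  deltas:
    - [-1,0,0,40,0,0,0]
    - [-1,0,0,100,0,0,0]
    - [-1,0,0,155,0,0,0]
    - [-1,10,-40,186,0,0,0]
    - [-1,25,-95,186,0,0,0]
    - [-1,45,-150,186,0,0,0]
    - [-1,65,-205,186,0,0,0]
    - [-1,85,-260,186,0,0,0]

```text
clock: 25.18
position: [524.5, 151.1, 200.5]
eef_rot: [0.073, 0.997, -0.0, 0.0]
wrist_force: [0.5, 0.3, -1.3]
finger_gap: 0.589
```

>>> drive_tool:
  deltas:
    - [-1,20,-50,0,0,0,0]
    - [-1,33,-100,0,0,0,0]
    - [-1,33,-106,0,0,0,0]
    - [-1,33,-106,0,0,0,0]

```text
clock: 25.68
position: [556.9, 45.2, 200.2]
eef_rot: [0.074, 0.997, -0.0, -0.0]
wrist_force: [0.2, 0.6, -0.9]
finger_gap: 0.592
```

```bash
python3 - <<'E'
from h import *
st()
s=snap("wrist"); cv2.imwrite("pics/w14.png",s["image"][:,:,::-1])
s=snap("side"); cv2.imwrite("pics/s14.png",s["image"][:,:,::-1])
E
```

```text
25.68 [556.9  45.2 200.2] [ 171.6   -0.  -180. ] F [ 0.2  0.6 -0.9] gap 52.1 q [-0.04  0.32  1.63 -0.    1.19 -1.47]
```

View pics/w14.png

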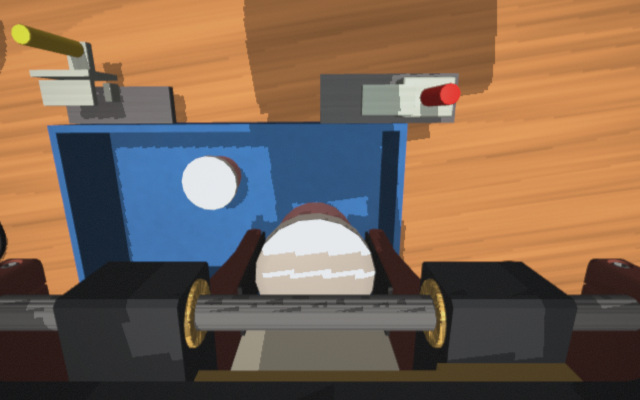

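View pics/s14.png

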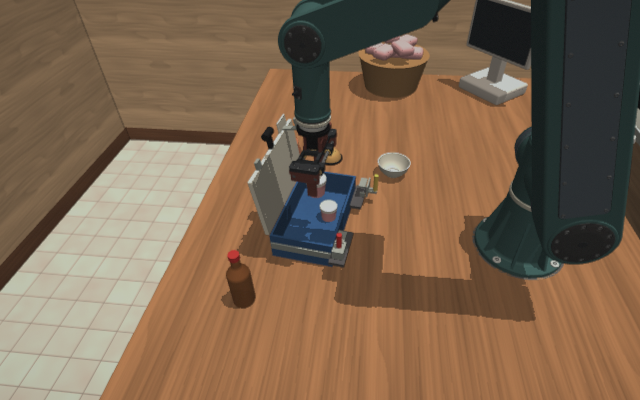

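>>> drive_tool:
  deltas:
    - [-1,0,0,-60,0,0,0]
    - [-1,0,0,-115,0,0,0]
    - [-1,0,0,-160,0,0,0]
    - [-1,0,0,-178,0,0,0]
    - [-1,0,0,-180,0,0,0]
    - [-1,0,0,-180,0,0,0]

```text
clock: 26.52
position: [557.0, 47.3, 20.7]
eef_rot: [0.072, 0.997, -0.0, -0.0]
wrist_force: [-1.1, 0.1, -1.1]
finger_gap: 0.589
```

>>> drive_tool:
  deltas:
    - [0.0,0,0,0,0,0,0]
    - [0.5,0,0,0,0,0,0]
    - [0.5,0,0,0,0,0,0]
    - [0.5,0,0,0,0,0,0]
    - [0.5,0,0,60,0,0,0]
    - [0.5,0,0,120,0,0,0]
    - [0.5,0,0,180,0,0,0]
    - [0.5,-40,0,240,0,0,0]

```text
clock: 27.52
position: [524.3, 47.1, 255.5]
eef_rot: [0.072, 0.997, -0.0, 0.002]
wrist_force: [-0.0, -0.6, 0.3]
finger_gap: 0.749
```

```bash
python3 - <<'E'
from h import *
st()
s=snap("wrist"); cv2.imwrite("pics/w15.png",s["image"][:,:,::-1])
s=snap("side"); crop(s,230,100,400,280,4,"s15")
E
```

```text
27.52 [524.3  47.1 255.5] [171.7   0.2 180. ] F [-0.  -0.6  0.3] gap 65.9 q [-0.04  0.22  1.63 -0.    1.29 -1.47]
```

View pics/w15.png

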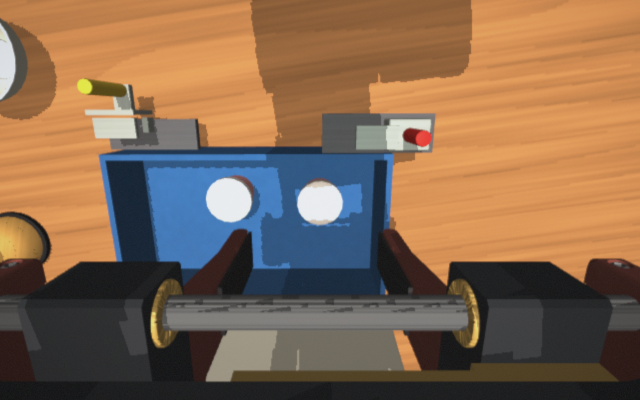

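View pics/s15.png

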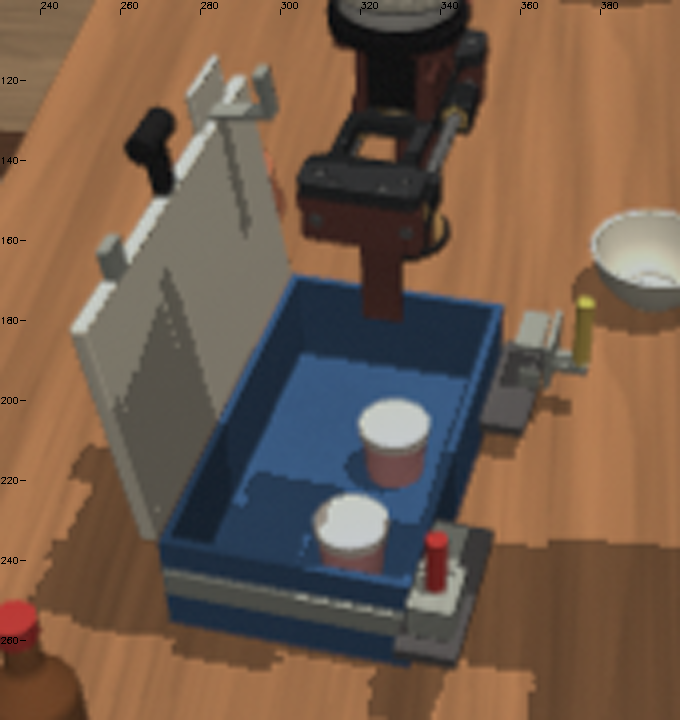

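>>> drive_tool:
  deltas:
    - [0.5,0,0,50,0,0,0]
    - [0.5,20,-10,85,0,0,0]
    - [0.5,70,-35,85,0,0,0]
    - [0.5,120,-60,85,0,0,0]
    - [0.5,160,-85,85,0,0,0]
    - [0.5,182.5,-97,85,0,0,0]
    - [0.5,182.5,-97,85,0,0,0]
    - [0.5,182.5,-97,85,0,0,0]

```text
clock: 28.62
position: [704.6, -49.2, 342.4]
eef_rot: [0.072, 0.997, 0.0, 0.003]
wrist_force: [0.0, -0.7, -0.9]
finger_gap: 0.75
```

```bash
python3 - <<'E'
from h import *
st()
s=snap("wrist"); cv2.imwrite("pics/w16.png",s["image"][:,:,::-1]);print(proj(s,[(706.8,-49.8,294.9)]))
E
```

```text
28.62 [704.6 -49.2 342.4] [171.8   0.4 180. ] F [ 0.  -0.7 -0.9] gap 66.0 q [-0.17  0.44  1.09  0.    1.61 -1.6 ]
[[314.12173674 223.54360108]]
```

View pics/w16.png

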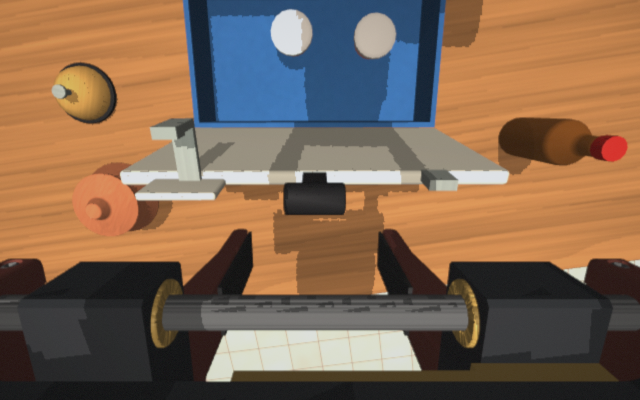

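```bash
python3 - <<'E'
from h import *
s=snap("wrist");x=np.load("car.npy");c,q=np.cos(x[2]),np.sin(x[2])
S=snap("side")
for t in np.arange(1.55,1.86,.05):
    a=85-215*np.cos(t)+6*np.sin(t); z=80+215*np.sin(t)+6*np.cos(t); p=(x[0]+c*a,x[1]+q*a,z); print(round(t,2),np.round(p,1),proj(s,[p]).round(1),proj(S,[p]).round(1))
E
```

```text
1.55 [656.5 -43.3 295.1] [[312.6 147. ]] [[280.6 134.4]]
1.6 [667.1 -44.9 294.7] [[312.6 163.9]] [[276.6 134. ]]
1.65 [677.8 -46.4 293.9] [[312.6 180.1]] [[272.6 133.7]]
1.7 [688.3 -47.9 292.4] [[312.6 195.6]] [[268.8 133.7]]
1.75 [698.8 -49.5 290.5] [[312.6 210. ]] [[265.  133.8]]
1.8 [709.1 -51.  288. ] [[312.6 223.5]] [[261.2 134.1]]
1.85 [719.3 -52.5 285. ] [[312.7 236. ]] [[257.6 134.6]]
```

>>> drive_tool:
  deltas:
    - [0.5,-14,1,0,0,0,0]
    - [0.5,-14,1,-35,0,0,0]
    - [0.5,-14,1,-70,0,0,0]
    - [-1,-14,1,-70,0,0,0]
    - [-1,-14,1,-70,0,0,0]
    - [-1,-14,1,-70,0,0,0]
    - [-1,-14,1,-70,0,0,0]
    - [-1,-14,1,-70,0,0,0]
  newtons: 40

```text
clock: 29.78
position: [691.7, -47.6, 276.0]
eef_rot: [0.071, 0.997, 0.0, 0.006]
wrist_force: [0.4, 1.8, 6.4]
finger_gap: 0.452
```

```bash
python3 - <<'E'
from h import *
st()
s=snap("wrist"); cv2.imwrite("pics/w17.png",s["image"][:,:,::-1])
x=np.load("car.npy");c,q=np.cos(x[2]),np.sin(x[2])
def hd(t): 
    a=85-215*np.cos(t)+6*np.sin(t); z=80+215*np.sin(t)+6*np.cos(t); return np.array([x[0]+c*a,x[1]+q*a,z-19])
for t in list(np.arange(1.71,0.,-.13))+[0]: print(round(t,2),(hd(t)-hd(1.71)).round(1),(hd(t)-hd(.8)).round(1),hd(t).round(1))
E
```

```text
29.77 [691.7 -47.6 276. ] [171.8   0.7 179.9] F [0.4 1.8 6.4] gap 39.8 q [-0.17  0.45  1.23  0.    1.45 -1.6 ]
1.71 [0. 0. 0.] [179.4 -26.2  53.7] [690.4 -48.2 273.1]
1.58 [-27.5   4.    2.8] [151.9 -22.1  56.5] [662.9 -44.2 275.9]
1.45 [-55.1   8.    2.1] [124.2 -18.1  55.7] [635.3 -40.2 275.2]
1.32 [-82.4  12.   -2.3] [ 96.9 -14.1  51.4] [608.  -36.2 270.8]
1.19 [-109.    15.9  -10.3] [ 70.4 -10.3  43.4] [581.4 -32.4 262.8]
1.06 [-134.2   19.6  -21.6] [45.1 -6.6 32.1] [556.2 -28.7 251.5]
0.93 [-157.8   23.   -36.2] [21.5 -3.1 17.5] [532.6 -25.2 236.9]
0.8 [-179.4   26.2  -53.7] [ 0. -0.  0.] [511.  -22.1 219.4]
0.67 [-198.5   28.9  -73.9] [-19.1   2.8 -20.2] [491.9 -19.3 199.2]
0.54 [-214.8   31.3  -96.4] [-35.5   5.2 -42.7] [475.6 -16.9 176.7]
0.41 [-228.1   33.3 -120.9] [-48.8   7.1 -67.2] [462.3 -15.  152.2]
0.28 [-238.2   34.7 -146.9] [-58.9   8.6 -93.2] [452.2 -13.5 126.2]
0.15 [-244.9   35.7 -174. ] [ -65.5    9.6 -120.3] [445.5 -12.5  99.1]
0.02 [-248.    36.2 -201.8] [ -68.6   10.  -148.1] [442.4 -12.1  71.3]
0 [-248.1   36.2 -206.1] [ -68.8   10.  -152.4] [442.3 -12.1  67. ]
```

View pics/w17.png

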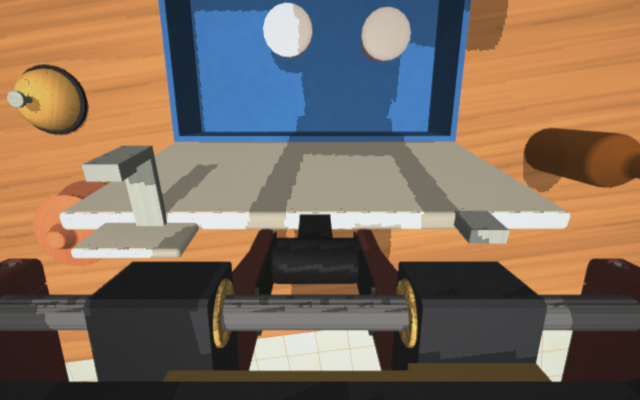

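>>> drive_tool:
  deltas:
    - [-1,-27.5,4,2.8,0,0,0]
    - [-1,-55.1,8,2.1,0,0,0]
    - [-1,-82.4,12,-2.3,0,0,0]
    - [-1,-109,15.9,-10.3,0,0,0]
    - [-1,-134.2,19.6,-21.6,0,0,0]
    - [-1,-157.8,23,-36.2,0,0,0]
    - [-1,-179.4,26.2,-53.7,0,0,0]
    - [-1,-179.4,26.2,-53.7,0,0,0]

```text
clock: 30.82
position: [509.1, -21.5, 222.4]
eef_rot: [0.071, 0.997, -0.0, 0.004]
wrist_force: [-8.7, -0.6, 4.6]
finger_gap: 0.452
```

```bash
python3 - <<'E'
from h import *
st()
s=snap("side"); crop(s,230,80,400,260,4,"s18")
E
```

```text
30.82 [509.1 -21.5 222.4] [ 171.8    0.5 -180. ] F [-8.7 -0.6  4.6] gap 39.8 q [-0.18  0.22  1.71  0.    1.2  -1.61]
```

View pics/s18.png

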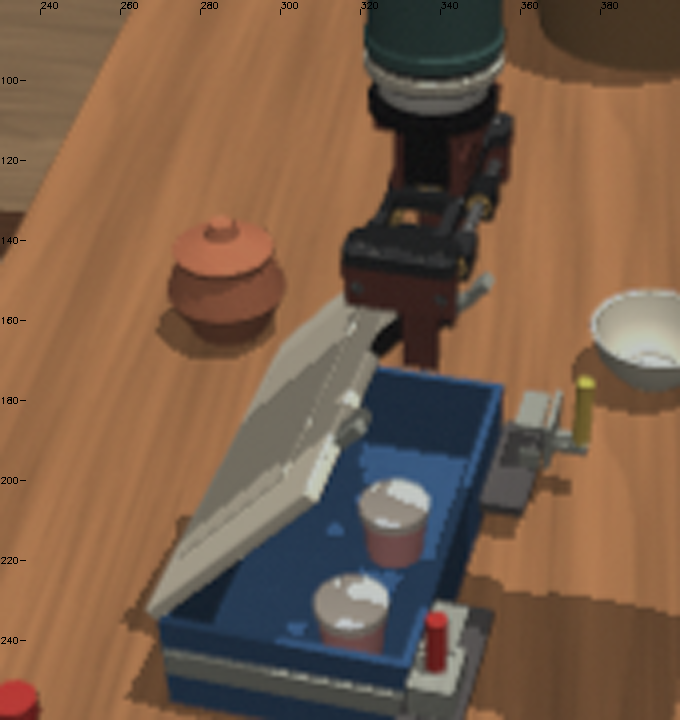

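>>> drive_tool:
  deltas:
    - [-1,-18,2.8,-20.2,0,0,0]
    - [-1,-34,5.2,-42.7,0,0,0]
    - [-1,-47,7.1,-67.2,0,0,0]
    - [-1,-57,8.6,-93.2,0,0,0]
    - [-1,-64,9.6,-120.3,0,0,0]
    - [-1,-67,10,-140,0,0,0]
    - [-1,-67,10,-152,0,0,0]
    - [-1,-67,10,-157,0,0,0]

```text
clock: 31.88
position: [437.9, -11.4, 64.4]
eef_rot: [0.071, 0.997, -0.0, -0.0]
wrist_force: [-9.2, -2.2, 4.9]
finger_gap: 0.453
```

```bash
python3 - <<'E'
from h import *
st()
s=snap("side"); crop(s,260,160,390,270,6,"s19")
E
```

```text
31.88 [437.9 -11.4  64.4] [ 171.9   -0.  -180. ] F [-9.2 -2.2  4.9] gap 39.8 q [-0.18  0.36  2.02 -0.    0.76 -1.61]
```

View pics/s19.png

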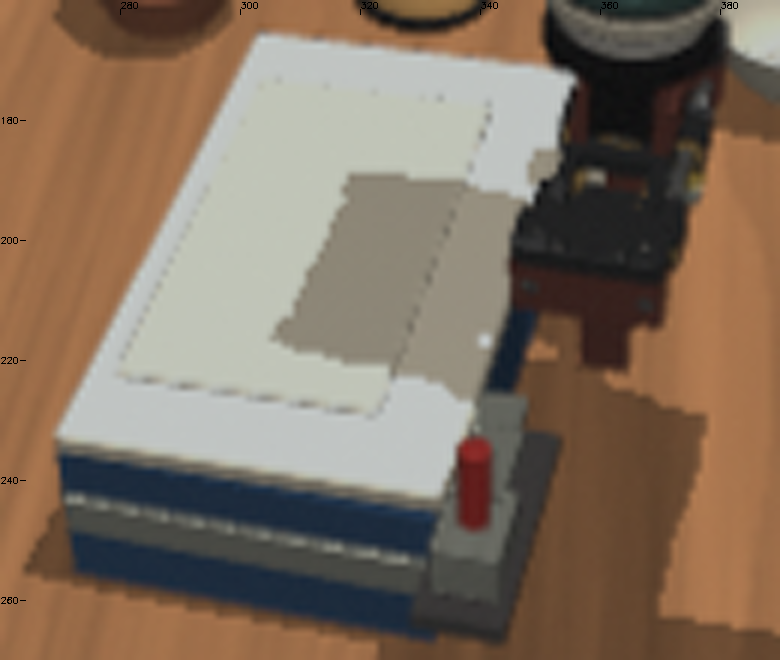

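>>> drive_tool:
  deltas:
    - [-1,1,0,-4,0,0,0]
    - [-1,2,0,-8,0,0,0]
    - [-1,2,0,-8,0,0,0]

```text
clock: 32.3
position: [437.8, -11.3, 56.7]
eef_rot: [0.071, 0.998, -0.001, -0.002]
wrist_force: [-9.6, -1.0, 16.4]
finger_gap: 0.453
```

```bash
python3 - <<'E'
from h import *
st()
s=snap("side"); crop(s,260,160,390,270,6,"s20")
s=snap("wrist"); crop(s,180,150,480,360,2,"w20")
E
```

```text
32.3 [437.8 -11.3  56.7] [ 171.9   -0.3 -179.9] F [-9.6 -1.  16.4] gap 39.8 q [-0.18  0.38  2.03 -0.    0.74 -1.61]
```

View pics/s20.png

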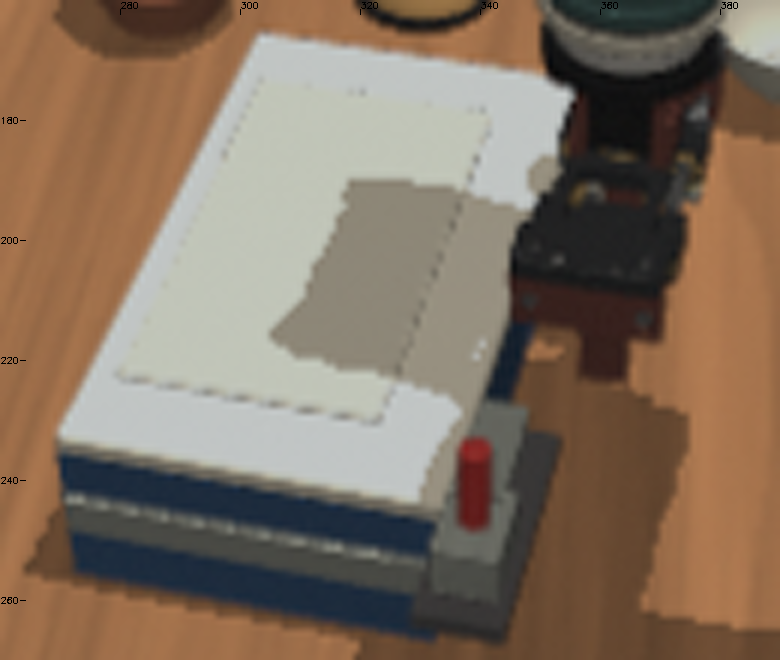

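View pics/w20.png

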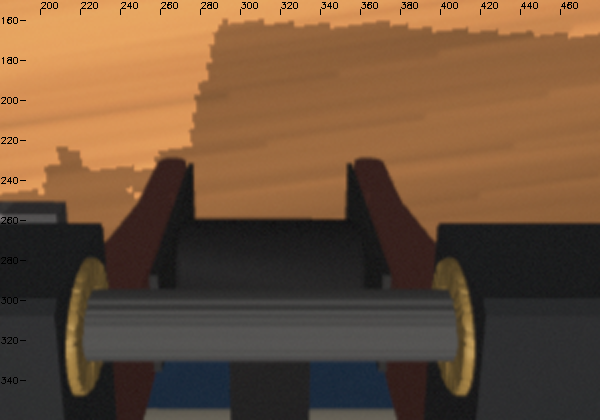

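>>> drive_tool:
  deltas:
    - [0.2,0,0,1,0,0,0]
    - [0.3,0,0,1,0,0,0]
    - [0.3,0,0,60,0,0,0]
    - [0.3,0,0,110,0,0,0]
    - [0.2,20,55,115,0,0,0]
    - [0.1,40,110,115,0,0,0]
    - [0,52,154.6,115,0,0,0]
    - [0,52,154.6,115,0,0,0]

```text
clock: 33.4
position: [491.3, 146.0, 171.9]
eef_rot: [0.069, 0.998, 0.0, -0.001]
wrist_force: [-0.6, -1.3, -0.0]
finger_gap: 0.5
```

```bash
python3 - <<'E'
from h import *
st()
s=snap("side"); crop(s,260,160,390,270,6,"s21")
s=snap("wrist"); crop(s,80,150,480,360,2,"w21"); print(proj(s,[(489.8,143.3,140)]))
E
```

```text
33.4 [491.3 146.  171.9] [ 1.721e+02 -1.000e-01 -1.800e+02] F [-0.6 -1.3 -0. ] gap 44.0 q [ 0.15  0.29  1.76  0.    1.1  -1.28]
[[312.83417197 228.35663834]]
```

View pics/s21.png

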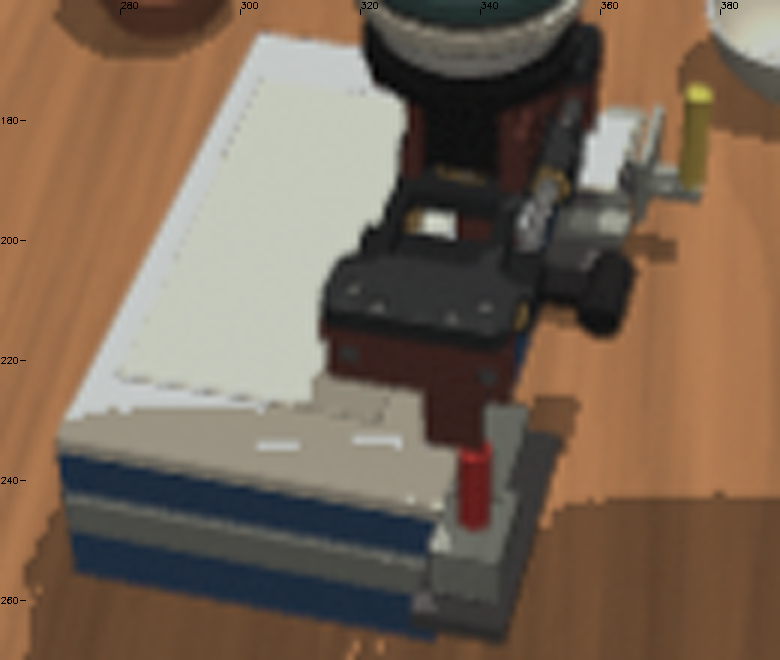

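View pics/w21.png

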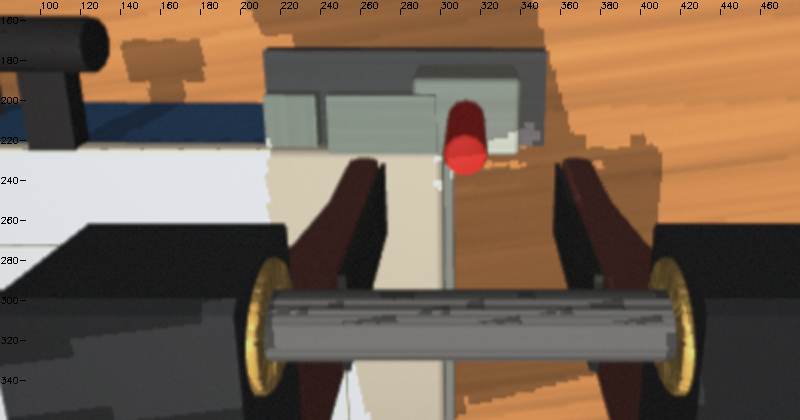

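>>> drive_tool:
  deltas:
    - [0,-2,-2.7,-30,0,0,0]
    - [0,-2,-2.7,-62,0,0,0]
    - [0,-2,-2.7,-62,0,0,0]
    - [-1,-2,-2.7,-62,0,0,0]
    - [-1,-2,-2.7,-62,0,0,0]
    - [-1,-2,-2.7,-62,0,0,0]
    - [-1,-2,-2.7,-62,0,0,0]
  newtons: 15

```text
clock: 34.38
position: [488.6, 141.0, 110.4]
eef_rot: [0.07, 0.998, -0.0, -0.001]
wrist_force: [-0.5, 1.2, 4.6]
finger_gap: 0.154
```

>>> drive_tool:
  deltas:
    - [-1,-1.5,-10,0,0,0,0]
    - [-1,-3,-20,0,0,0,0]
    - [-1,-4,-28,0,0,0,0]
    - [-1,-4.4,-30.5,0,0,0,0]
    - [-1,-4.4,-30.5,0,0,0,0]

```text
clock: 35.0
position: [484.6, 113.0, 110.6]
eef_rot: [0.071, 0.997, 0.002, -0.001]
wrist_force: [1.4, 17.2, -0.1]
finger_gap: 0.153
```

>>> drive_tool:
  deltas:
    - [-0.3,0,0,0,0,0,0]
    - [-0.3,0,0,0,0,0,0]
    - [-0.3,0,0,60,0,0,0]
    - [-0.3,0,0,110,0,0,0]
    - [-0.5,-60,-20,110,0,0,0]
    - [-1,-60,-20,110,0,0,0]

```text
clock: 35.75
position: [418.8, 91.6, 219.8]
eef_rot: [0.071, 0.997, 0.002, -0.004]
wrist_force: [-0.2, -0.6, 0.2]
finger_gap: 0.177
```

```bash
python3 - <<'E'
from h import *
st()
s=snap("side"); crop(s,260,160,390,270,6,"s22")
s=snap("wrist"); cv2.imwrite("pics/w22.png",s["image"][:,:,::-1]); print(proj(s,[(485.8,113,140),(485.8+4.3,142.7,140)]))
E
```

```text
35.75 [418.8  91.6 219.8] [171.8  -0.4 179.8] F [-0.2 -0.6  0.2] gap 15.6 q [ 0.05  0.11  1.86  0.    1.18 -1.38]
[[351.36082763 279.44550199]
 [388.56883948 279.39215374]]
```

View pics/s22.png

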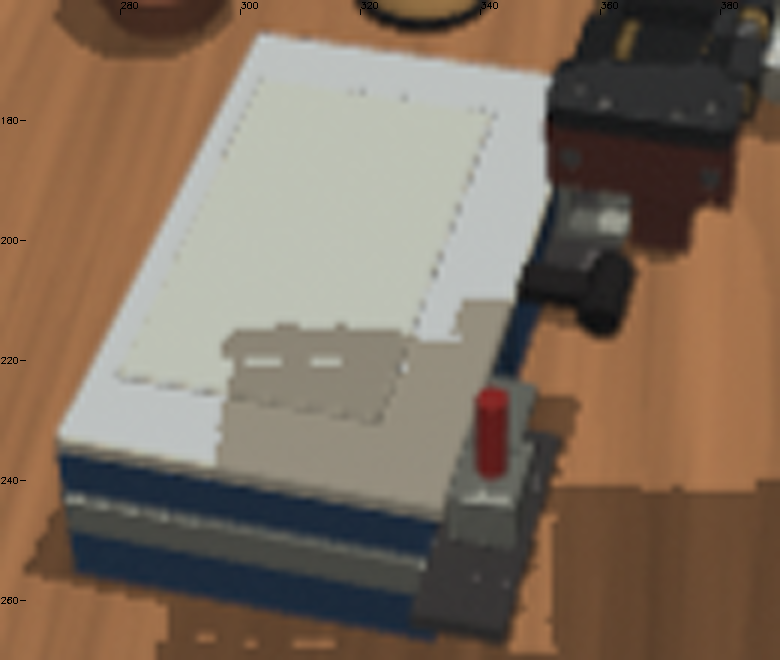

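View pics/w22.png

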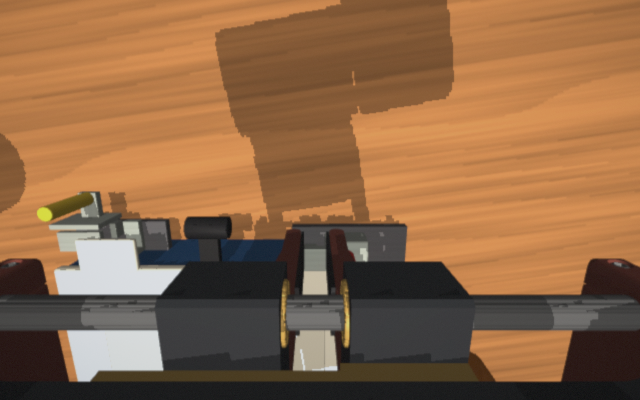

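>>> drive_tool:
  deltas:
    - [-1,25,-60,0,0,0,0]
    - [-1,45,-120,0,0,0,0]
    - [-1,65,-180,0,0,0,0]
    - [-1,85,-240,0,0,0,0]
    - [-1,100,-300,0,0,0,0]
    - [-1,115,-360,-20,0,0,0]
    - [-1,125,-410,-50,0,0,0]
    - [-1,125,-419,-60,0,0,0]

```text
clock: 36.85
position: [549.5, -330.6, 157.6]
eef_rot: [0.073, 0.997, 0.002, -0.002]
wrist_force: [0.4, 0.4, 0.2]
finger_gap: 0.006
```

>>> drive_tool:
  deltas:
    - [-1,0,0,0,0,0,0]
    - [-1,0,0,0,0,0,0]

```text
clock: 37.1
position: [549.7, -329.8, 157.8]
eef_rot: [0.073, 0.997, 0.002, -0.002]
wrist_force: [0.2, 1.0, -1.4]
finger_gap: 0.003
```

```bash
python3 - <<'E'
from h import *
st()
s=snap("wrist"); crop(s,180,100,480,300,2,"w23"); print(proj(s,[(560.4,-347.3,58)]))
s=snap("side"); crop(s,260,120,390,220,6,"s23"); print(proj(s,[(560.4,-347.3,58)]))
s=snap("top"); crop(s,400,160,500,300,4,"t23"); print(proj(s,[(560.4,-347.3,58)]))
E
```

```text
37.1 [ 549.7 -329.8  157.8] [171.7  -0.2 179.7] F [ 0.2  1.  -1.4] gap 0.3 q [-0.65  0.48  1.48  0.    1.18 -2.08]
[[294.92287628 216.36123307]]
[[331.44970844 147.23095805]]
[[457.99795049 196.50932254]]
```

View pics/w23.png

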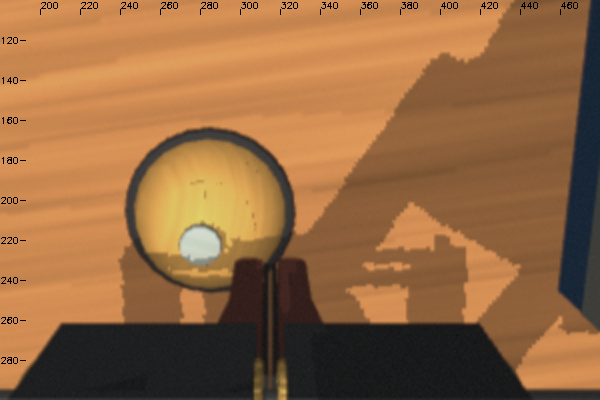

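View pics/s23.png

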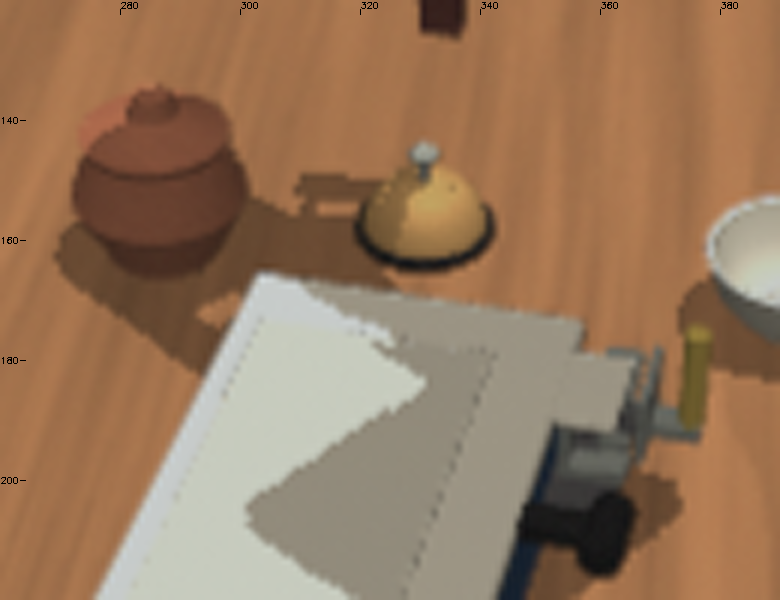

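```bash
python3 - <<'E'
from h import *
s=snap("wrist");S=snap("side");T=snap("top")
p=back(s,(280,221.5),58);print(p,proj(S,[p]),proj(T,[p])); print(back(S,(330.8,145),58)); 
crop(T,430,180,490,220,12,"t24")
E
```

```text
[ 563.76996437 -360.29728197   58.        ] [[330.87503257 145.07850166]] [[462.25041193 195.54031271]]
[ 564.08103125 -360.75711867   58.        ]
```

View pics/t24.png

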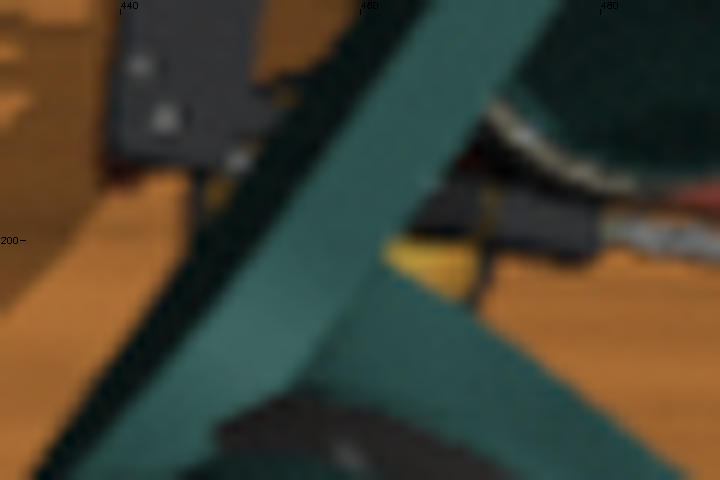

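>>> drive_tool:
  deltas:
    - [-1,14,-30.5,0,0,0,0]
    - [-1,14,-30.5,-40,0,0,0]
    - [-1,14,-30.5,-80,0,0,0]
    - [-1,14,-30.5,-90,0,0,0]
    - [-1,14,-30.5,-90,0,0,0]

```text
clock: 38.02
position: [563.9, -360.2, 68.7]
eef_rot: [0.072, 0.997, 0.002, -0.001]
wrist_force: [-0.1, -0.4, 0.6]
finger_gap: 0.003
```

```bash
python3 - <<'E'
from h import *
st()
s=snap("wrist"); crop(s,230,160,400,260,4,"w25")
s=snap("side"); crop(s,290,110,370,180,8,"s25")
E
```

```text
38.02 [ 563.9 -360.2   68.7] [171.7  -0.2 179.8] F [-0.1 -0.4  0.6] gap 0.3 q [-0.67  0.61  1.49  0.    1.04 -2.1 ]
```

View pics/w25.png

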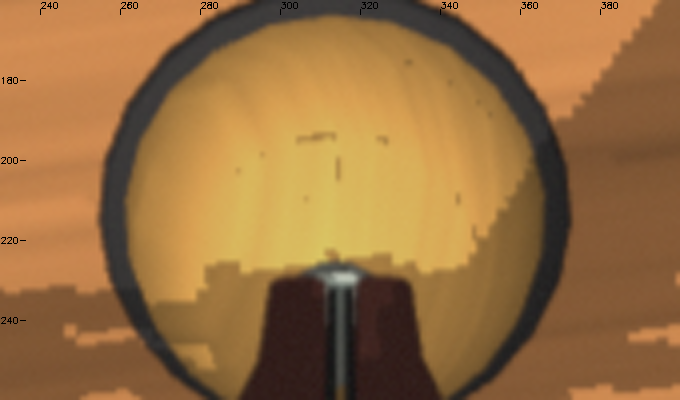

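View pics/s25.png

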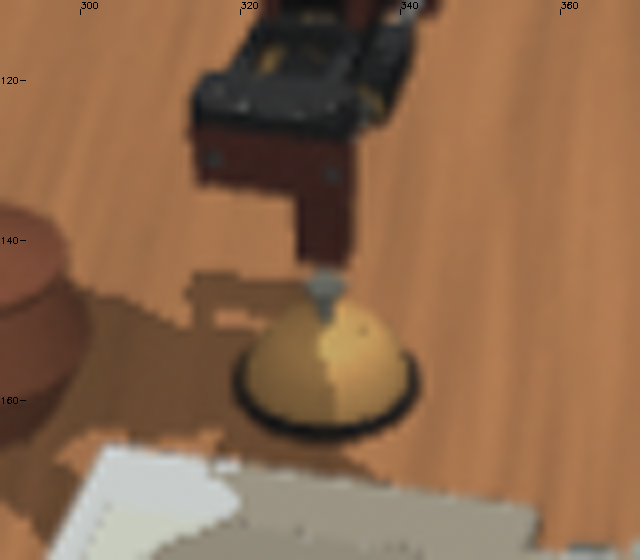

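>>> drive_tool:
  deltas:
    - [-1,0,0,-6,0,0,0]
    - [-1,0,0,-11,0,0,0]
    - [-1,0,0,-15,0,0,0]
    - [-1,0,0,-17.5,0,0,0]
    - [-1,0,0,-17.5,0,0,0]
    - [-1,0,0,-17.5,0,0,0]

```text
clock: 38.88
position: [565.2, -361.3, 53.1]
eef_rot: [0.072, 0.997, 0.001, 0.0]
wrist_force: [0.4, -0.6, 4.0]
finger_gap: 0.006
```

>>> drive_tool:
  deltas:
    - [-1,-0.5,0.5,-2,0,0,0]
    - [-1,-0.5,0.5,-4,0,0,0]
    - [-1,-0.5,0.5,-4,0,0,0]
    - [-1,-0.5,0.5,-4,0,0,0]

```text
clock: 39.38
position: [565.4, -361.5, 52.0]
eef_rot: [0.072, 0.997, 0.0, 0.001]
wrist_force: [-3.2, 2.8, 20.8]
finger_gap: 0.007
```

The force jumped to 21 N at z = 52.0, so the plunger is at its 6 mm stop. I'll let go and back well away.

>>> drive_tool:
  deltas:
    - [-1,0,0,20,0,0,0]
    - [-1,0,0,70,0,0,0]
    - [-1,0,0,130,0,0,0]
    - [-1,0,0,190,0,0,0]
    - [-1,-40,20,230,0,0,0]
    - [-1,-70,20,230,0,0,0]
    - [-1,-70,20,230,0,0,0]
    - [-1,-70,20,230,0,0,0]

```text
clock: 40.38
position: [495.7, -341.4, 281.3]
eef_rot: [0.072, 0.997, 0.001, 0.001]
wrist_force: [-0.2, 0.8, -0.0]
finger_gap: 0.005
```

```bash
python3 - <<'E'
from h import *
st()
s=snap("wrist"); cv2.imwrite("pics/w26.png",s["image"][:,:,::-1])
s=snap("side"); cv2.imwrite("pics/s26.png",s["image"][:,:,::-1]); crop(s,260,120,390,270,5,"s26c")
a=cv2.imread("pics/side0.png").astype(int); d=np.abs(a-s["image"][:,:,::-1]).sum(2)
T=snap("top"); cv2.imwrite("pics/t26.png",T["image"][:,:,::-1])
E
```

```text
40.38 [ 495.7 -341.4  281.3] [1.717e+02 1.000e-01 1.799e+02] F [-0.2  0.8 -0. ] gap 0.5 q [-0.72  0.32  1.43  0.    1.4  -2.15]
```

View pics/s26c.png

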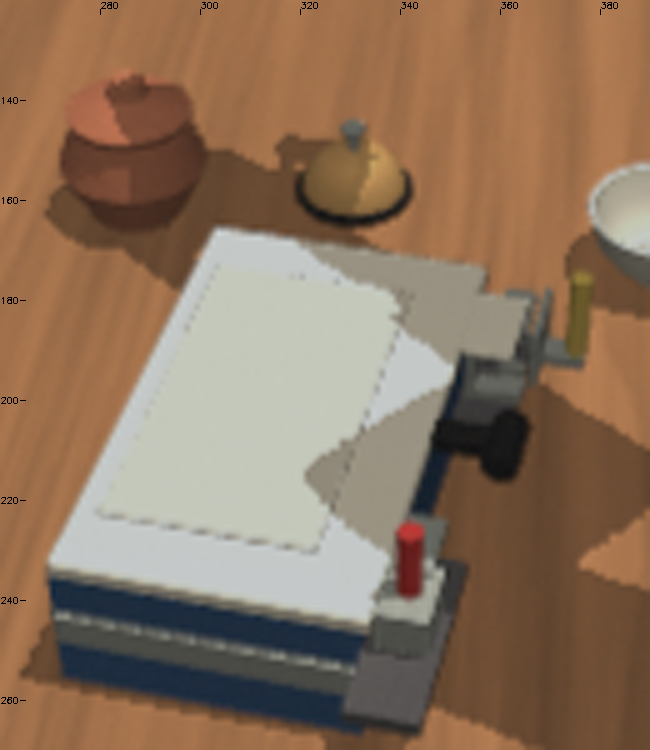

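View pics/s26.png

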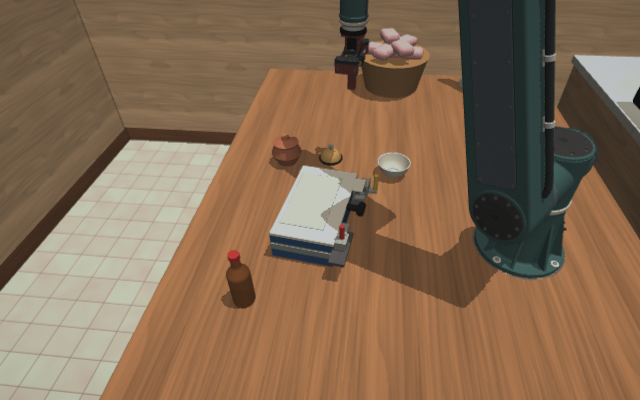

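View pics/t26.png

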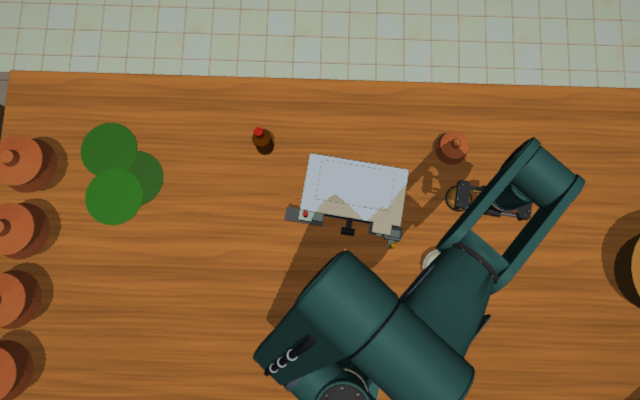

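```bash
python3 - <<'E'
import cv2,numpy as np
a=cv2.imread("pics/side0.png");b=cv2.imread("pics/s26.png")
A=a[210:262,265:350];B=b[210:262,265:350]
cv2.imwrite("pics/cmp.png",cv2.resize(np.vstack([A,B]),None,fx=5,fy=5,interpolation=cv2.INTER_CUBIC))
# vertical edge profile at lid front-left edge, columns
for x in (300,315,325,331): print(x,a[236:252,x].sum(1),b[236:252,x].sum(1))
E
```

```text
300 [548 541 480 305 272 120 121 122 122 126 131 203 265 209 201 199] [596 591 524 333 296 128 132 134 132 130 142 221 292 231 218 218]
315 [548 546 548 547 530 449 298 261 145 126 124 123 123 137 257 352] [596 596 596 595 576 488 324 284 160 134 136 134 135 146 279 383]
325 [548 548 548 545 547 546 509 385 284 223 126 126 126 124 122 163] [596 594 596 596 596 596 557 422 310 246 137 133 132 133 131 178]
331 [548 548 545 547 549 547 547 522 417 287 232 126 125 130 145 172] [596 596 595 596 596 595 595 567 457 314 255 135 137 148 173 187]
```

View pics/cmp.png

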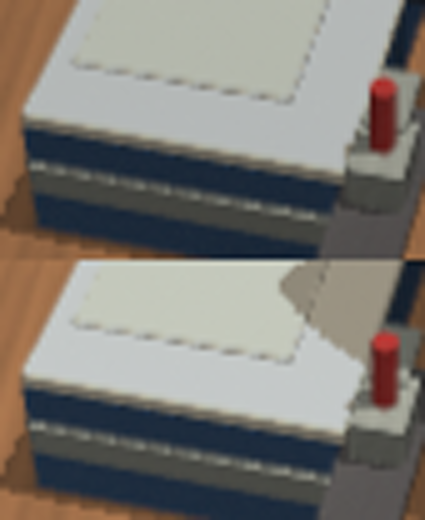

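The lid's edge profile matches the starting picture to the pixel, apart from brightness, so the lid is fully shut. The bolt is home. I'm handing in.

```bash
python3 -c "
from station import order
print(order.sign_off())"
```

```text
the job is handed in; nothing more can be done
None
```

The order is packed and handed in at about 40 s on the robot's clock. Only two dessert tubs were present. I followed the order you gave: bolt open, lid raised a little, catch pushed aside, lid swung up, both tubs set in upright, lid shut, bolt home, bell pressed and released.

**Last checks**
- **Tubs:** both stood upright in the carrier before the lid was shut.
- **Lid:** its edge in the side picture lines up to the pixel with the starting picture. The handle slipped in the grip, so the first close left the lid slightly raised. A further push seated it against a firm stop at about 16 N.
- **Bolt:** it was pushed to its home stop (about 17 N). It now sits 3 to 4 mm further home than it looked at the start. Either it was not fully home then, or my first measurement was off.
- **Bell:** the force jumped to about 21 N at z = 52 mm, which matches the 6 mm stop. The plunger looked up again after release.
- **Bystanders:** the pot and sauce bottle look unmoved in both the top and side views. The bowl looks unmoved in the side view, but the arm partly hid it in the last top view.

The lid opened to about 1.71 rad, not the 1.78 I aimed for, again because the handle slipped. That was still enough to place the tubs.

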